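# Rake the bobbins out from under the dust guard and feed them to the hopper

### The job

Some coil bobbins have slid under the clear dust guard at the back of the bench, where no hand should reach: draw every one out to the front with the hook tool, pick them up and lay them all in the feeder's tipping tray, let go, and then lift the tray's bar to tip them all together into the hopper. Lower the tray back to level by its bar without letting it slam, and have the hook standing back on its mat the way it stood at first; leave the relays and the oil bottle alone.

Things in the scene. Friction and masses are not known exactly. Their poses are not given: they have to be found in the camera images.
- bobbin1: coil bobbin lying on its side: a 50 mm long copper-wound core, 25 mm in diameter, between two black square flanges 28 x 28 mm, 5 mm thick; 60 mm long overall, about 0.12 kg. Origin at its middle (14 mm above what it lies on); x runs along the core. It starts on the table under the clear guard, at any yaw; two or three of bobbin1..3 are present, the absent read None
- bobbin2: coil bobbin lying on its side: a 50 mm long copper-wound core, 25 mm in diameter, between two black square flanges 28 x 28 mm, 5 mm thick; 60 mm long overall, about 0.12 kg. Origin at its middle (14 mm above what it lies on); x runs along the core. It starts on the table under the clear guard, at any yaw; two or three of bobbin1..3 are present, the absent read None
- bobbin3: coil bobbin lying on its side: a 50 mm long copper-wound core, 25 mm in diameter, between two black square flanges 28 x 28 mm, 5 mm thick; 60 mm long overall, about 0.12 kg. Origin at its middle (14 mm above what it lies on); x runs along the core. It starts on the table under the clear guard, at any yaw; two or three of bobbin1..3 are present, the absent read None
- guard: fixed low dust guard, a clear plastic plate 160 mm deep (x) and 400 mm wide (y) standing on two aluminium side walls (12 mm thick, their inner faces at y = +-188 mm). Open at front and back; clear height below the plate 90 mm, its top at 101 mm at the side rails. Origin on the table under its middle; its open front edge, towards the robot, is at x = -80 mm in its frame, the open back at x = +80 mm
- hook: loose hook tool, 0.22 kg, standing upright on its mat on its foot and its blade. Wooden block handle 70 mm long (x), 24 mm wide (y), rising from 8 to 72 mm above the sole, on a foot 60 x 44 x 8 mm; from the handle a steel rod 8 mm thick, its axis 38 mm above the sole, runs forward along +x to a steel blade standing crosswise: 50 mm wide (y), 6 mm thick, reaching from the rod down to the sole (0 to 42 mm). Origin at the sole under the middle of the handle, z up
- hook_grip (a point): middle of the hook's handle, 50 mm above its sole: the place to grip it, across its 24 mm width (y)
- hook_blade (a point): middle of the lower edge of the blade's rear face (the face towards the handle, which pulls), 205 mm ahead of the hook's origin
- mat: fixed black rubber mat, 320 x 100 mm, 3 mm thick, on which the hook belongs. Origin on the table at the place under the hook's handle; the mat reaches along x from -60 to +260 mm and along y +-50 mm; a hook parked on it has its blade towards the mat's +x
- feeder: fixed grey feed hopper with its tipping tray; origin on the table under the tray's hinge line, x towards the hopper, away from the tray. The hopper is an open box of inner size 178 mm (x, from -4 to +174 mm) by 218 mm (y), floor 20 mm above the table; its near wall ends at 100 mm, side walls at 150 mm, far wall at 170 mm height
- hopper_floor (a point): middle of the hopper's inner floor; axes as the feeder's
- tray (a joint): hinge of the tipping tray, rad: 0 = tray level on its rest, grows as the bar end is lifted, up to 1.35. The loose tray falls back if let go; light friction (0.12 N m), tray 0.35 kg
- tray_floor (a point): middle of the tray's inner floor (107 mm above the table when level), moving with the tray: its x points to the hopper, z out of the tray. Aluminium tray, inner floor 180 mm (x) by 185 mm (y), walls 32 mm high on both sides and at the bar end, open at the hopper end, where the hinge is (92 mm ahead of this point)
- tray_bar (a point): middle of the tray's lifting bar, a round steel bar 12 mm thick and 96 mm long along y, 43 mm outside the tray's end wall, 118 mm above the table when level; 228 mm from the hinge line and 12 mm above it when level; it can be pinched from above with the fingers either side of it and may turn in the grip
- tray_hinge (a point): middle of the hinge line, fixed, 106 mm above the table; the tray turns about its y axis
- relay1: finished relay, a bystander standing on the table: frame 50 x 60 mm, 96 mm tall, origin under its middle; leave it alone
- relay2: finished relay, a bystander standing on the table: frame 50 x 60 mm, 96 mm tall, origin under its middle; leave it alone
- relay3: finished relay, a bystander standing on the table: frame 50 x 60 mm, 96 mm tall, origin under its middle; leave it alone
- oiler: small grey bottle, 40 mm across and 110 mm tall, a bystander standing on the table, origin under its middle; leave it alone
Not all that is in view belongs to the job. Of the things that look like the hook, the larger one is meant.

How it is judged (in metres and radians):
On the way, in this order (a step that is already met when the one before it is completed fails the run):
1. all the bobbins lie in the level tray, let go (x of bobbin1 in the frame of tray_floor between -0.095 and 0.09 m and y of bobbin1 in the frame of tray_floor between -0.094 and 0.094 m and z of bobbin1 in the frame of tray_floor between 0.005 and 0.05 m and contact force between the fingers and bobbin1 below 0.2 N and x of bobbin2 in the frame of tray_floor between -0.095 and 0.09 m and y of bobbin2 in the frame of tray_floor between -0.094 and 0.094 m and z of bobbin2 in the frame of tray_floor between 0.005 and 0.05 m and contact force between the fingers and bobbin2 below 0.2 N and x of bobbin3 in the frame of tray_floor between -0.095 and 0.09 m and y of bobbin3 in the frame of tray_floor between -0.094 and 0.094 m and z of bobbin3 in the frame of tray_floor between 0.005 and 0.05 m and contact force between the fingers and bobbin3 below 0.2 N and value of joint tray below 0.1 rad), for 0.2 s.
2. the tray is tipped up and all the bobbins are in the hopper (x of bobbin1 in the frame of hopper_floor between -0.09 and 0.09 m and y of bobbin1 in the frame of hopper_floor between -0.112 and 0.112 m and z of bobbin1 in the frame of hopper_floor between 0 and 0.085 m and x of bobbin2 in the frame of hopper_floor between -0.09 and 0.09 m and y of bobbin2 in the frame of hopper_floor between -0.112 and 0.112 m and z of bobbin2 in the frame of hopper_floor between 0 and 0.085 m and x of bobbin3 in the frame of hopper_floor between -0.09 and 0.09 m and y of bobbin3 in the frame of hopper_floor between -0.112 and 0.112 m and z of bobbin3 in the frame of hopper_floor between 0 and 0.085 m and value of joint tray above 0.7 rad), for 0.1 s.
At the end, for the whole second after the job is handed in: all present bobbins at rest in the hopper; the tray level (under 0.08 rad); the hook at rest standing upright on its mat, blade towards the mat's far end: its origin within 45 mm behind to 60 mm ahead and 40 mm to either side of the mat's origin, in line with the mat within 0.35 rad (x of bobbin1 in the frame of hopper_floor between -0.09 and 0.09 m and y of bobbin1 in the frame of hopper_floor between -0.112 and 0.112 m and z of bobbin1 in the frame of hopper_floor between 0 and 0.085 m and x of bobbin2 in the frame of hopper_floor between -0.09 and 0.09 m and y of bobbin2 in the frame of hopper_floor between -0.112 and 0.112 m and z of bobbin2 in the frame of hopper_floor between 0 and 0.085 m and x of bobbin3 in the frame of hopper_floor between -0.09 and 0.09 m and y of bobbin3 in the frame of hopper_floor between -0.112 and 0.112 m and z of bobbin3 in the frame of hopper_floor between 0 and 0.085 m and linear speed of each of bobbin1, bobbin2, bobbin3 below 0.03 m/s and value of joint tray below 0.08 rad and x of hook in the frame of mat between -0.045 and 0.06 m and y of hook in the frame of mat between -0.04 and 0.04 m and height (world z) of hook below 0.012 m and angle between hook's own z axis and vertical below 0.12 rad and angle between the x axis of hook and the x axis of mat, either way round below 0.35 rad and x of hook_blade in the frame of mat above 0.1 m and linear speed of hook below 0.02 m/s); the robot touches nothing.
It fails at once if a bobbin is touched by the fingers while its middle is still under the guard ((contact force between the fingers and bobbin1 above 0.5 N and x of bobbin1 in the frame of guard between -0.08 and 0.08 m and y of bobbin1 in the frame of guard between -0.2 and 0.2 m and height (world z) of bobbin1 below 0.09 m) or (contact force between the fingers and bobbin2 above 0.5 N and x of bobbin2 in the frame of guard between -0.08 and 0.08 m and y of bobbin2 in the frame of guard between -0.2 and 0.2 m and height (world z) of bobbin2 below 0.09 m) or (contact force between the fingers and bobbin3 above 0.5 N and x of bobbin3 in the frame of guard between -0.08 and 0.08 m and y of bobbin3 in the frame of guard between -0.2 and 0.2 m and height (world z) of bobbin3 below 0.09 m)).
It fails at once if the tray slams down (velocity of joint tray below -4 rad/s).
It fails at once if a relay or the oil bottle is shifted over 40 mm or knocked over (distance of any of relay1, relay2, relay3, oiler from where it was at the start of the episode above 0.04 m or angle between any of relay1, relay2, relay3, oiler's own z axis and vertical above 0.5 rad).
Of bobbin1, bobbin2, bobbin3 only 2 to 3 are there at a start; the rules pass over those that are not, and their reading is None.
At some moment in a run one of bobbin1, bobbin2, bobbin3 may be knocked a few centimetres aside while the robot is not near it.
It also fails if it takes over 210 s, if anything falls off the work surface, if the arm or the gripper's body presses on something with over 40 N, if the wrist force passes 120 N, or if a joint passes its speed limit or range.

### The arm

A 6-joint arm with a two-finger parallel gripper is mounted at the origin on the work surface. World frame = base frame: x ahead of the robot, y to its left, z up, the work surface at z = 0. Lengths are in mm, angles in rad, forces in N, time in s.
With the tool pointing down it reaches from about 275 to 1000 mm from the base axis. Payload 8.4 kg.
Tool frame: the origin (TCP) lies at the centre of the arm's flange, where the gripper is bolted on; the fingertips stand 173 mm ahead of it and the grasp point (between the pads) lies 155 mm ahead of it; z points along the fingers, y is the direction in which the jaws open and shut (so a half turn about z gives the same grasp; the last joint's range is limited). The gripper opens to 85 mm and grips with 20 to 120 N. Pads are 22 mm wide; open, the fingers measure 114 mm over their backs; the gripper's body (76 mm by 85 mm) begins 54 mm behind the grasp point. The pads swing forward as they close: fully open they stand 13 mm farther back than shut.
Start: joints at [1.209, 0.353, 1.633, -0, 1.155, -0.002], TCP at [220.054, 584.984, 404.681] pointing down, gripper open.
Joint ranges: [-2.63, 2.63], [-0.92, 2.1], [0.06, 2.66], [-1.3, 4.44], [0, 2.69], [-3.02, 3.02]. Speed limits (rad/s): [2.22, 2.22, 2.79, 3.14, 3.14, 3.14].

### API

Orientations are given as [roll, pitch, yaw] about the fixed x, y, z axes, in that order (R = Rz(yaw) Ry(pitch) Rx(roll)).
In Python, from rig import sense, grab_frame, camera_model, sign_off gives the robot as it stands. The module is installed in compiled form; this text tells all that it offers.
- The arm moves only by the tool step_arm, never from a script. Its argument "commands" is a list of rows, each a list of 3 entries, a list of its own where there are three numbers: the shift along the tool's x, y, z in mm, then the turn about the tool's z in rad, then the opening, from 0 (shut) to 1 (fully open). A call has 1 to 20 rows; each row shifts and turns the pose as measured when the row begins, along the tool's axes as they then stand; what a row does not reach is not made up. A row lasts 1/8 s, in which the tool goes at most 62.5 mm and 10.7 degrees, less where a joint would pass 70% of its speed; a pose out of reach is approached as far as the arm can. A call with a gripper value outside its range is refused whole. The fingers move at their own pace and stop on an object; "force" is the grip in N (left out, the last holds). Time passes only in rows, so rows that do not move let the fingers close. It gives the time, the measured TCP pose, the force and the opening at its end, in the units of the state.
- sense(): the state, without advancing time (a new reading comes with each control period).
- grab_frame(name): name is "side" or "top" or "wrist"; returns the picture (384x512x3 uint8, blue, green, red); there is no depth.
- camera_model(name): a dict with "fx", "fy", "cx", "cy" (pixels), "R" (3x3) and "t" (3): a world point X has camera coordinates R X + t. Camera axes: x right, y down, z forward; pixel columns grow to the right and rows downward; lengths in mm; the calibration is good to about 2 mm. A picture is of the moment at which its call begins: read the wrist's pose just before it. camera_model takes no time and is no camera call; for the wrist camera it gives the pose at the moment of the call.
- sign_off(): hands the job in, once; it reports no verdict.
The state is a dict: "clock": time; "qpos": joint angles; "qvel": joint speeds; "joint_efforts": joint torques, N m; "eef_pos": TCP position; "tcp_rot": TCP orientation; "contact_force": force on the tool from outside, world axes, zero at the start; "wrist_torque": the same for the moment, N m; "opening": opening from 0.0 (shut) to 1.0 (fully open).
Only numpy, scipy, OpenCV 4.12 (cv2) and the standard library are available. Lean on these libraries where they do the work, as an engineer would, in place of code of your own. Each camera call takes 0.05 s, during which the arm holds its last target. There are 200 camera calls.

## Working session

There is one attempt and no reset: what is moved stays moved. The work goes in short steps, Python scripts to look and compute and a tool call to move; the robot and the scene stay as the last step left them, time stands still between calls to the robot, and variables do not carry over. Pictures are saved under pics/ and viewed, about 12 in all and at most 16, crops included, and the job is handed in when it is done.

Besides the shell and the picture viewer there is one more tool, called after "Request:" by a JSON object that holds its "fn" and its "kwargs", one argument or row to a line. step_arm: Moves the arm, as the interface text tells. Its arguments: {"type":"object","properties":{"commands":{"type":"array","items":{"type":"array"}},"force":{"type":"number"}},"required":["commands"]}

```bash
mkdir -p pics
cat > h.py <<'E'
import numpy as np, cv2
from rig import sense, grab_frame, camera_model, sign_off
def snap(n,f):
    m=camera_model(n); im=grab_frame(n); cv2.imwrite(f'pics/{f}.png',im); np.savez(f'pics/{f}.npz',**{k:np.array(v) for k,v in m.items()}); return im,m
def load(f): return cv2.imread(f'pics/{f}.png'),dict(np.load(f'pics/{f}.npz'))
def ray(m,uv,z):
    uv=np.atleast_2d(np.array(uv,float)); R=np.array(m['R']);t=np.array(m['t'])
    d=np.c_[(uv[:,0]-m['cx'])/m['fx'],(uv[:,1]-m['cy'])/m['fy'],np.ones(len(uv))]@R
    c=-R.T@t; return c+d*((z-c[2])/d[:,2])[:,None]
def proj(m,X):
    X=np.atleast_2d(np.array(X,float))@np.array(m['R']).T+np.array(m['t'])
    return np.c_[m['fx']*X[:,0]/X[:,2]+m['cx'],m['fy']*X[:,1]/X[:,2]+m['cy']]
def tri(ms,uvs):
    A=np.zeros((3,3));b=np.zeros(3)
    for m,uv in zip(ms,uvs):
        R=np.array(m['R']);c=-R.T@np.array(m['t']);p=ray(m,uv,0)[0];d=(p-c)/np.linalg.norm(p-c);P=np.eye(3)-np.outer(d,d);A+=P;b+=P@c
    return np.linalg.solve(A,b)
E
python3 - <<'E'
from h import *
for n in ['top','side','wrist']:
    im,m=snap(n,n+'0'); R=np.array(m['R']); print(n,m['fx'],-R.T@np.array(m['t']),R.round(2).tolist())
a=cv2.imread('pics/top0.png');
print(sense())
cv2.imwrite('pics/top0b.png',cv2.resize(a,(800,600)))
b=cv2.imread('pics/side0.png');cv2.imwrite('pics/side0b.png',cv2.resize(b,(800,600)))
E
```

```text
top 481.5934437420293 [ 450.02125484  -83.72403726 1430.56678026] [[0.0, -1.0, -0.02], [-1.0, -0.0, -0.08], [0.08, 0.02, -1.0]]
side 403.956261818018 [ -51.68342715 -697.03748696  759.38840433] [[0.73, -0.69, 0.01], [-0.42, -0.46, -0.78], [0.54, 0.56, -0.62]]
wrist 305.11838346962253 [145.26381995 611.94479837 373.16156448] [[0.35, 0.94, -0.0], [0.89, -0.33, 0.31], [0.29, -0.11, -0.95]]
{'clock': 0.15, 'qpos': array([ 1.20862788e+00,  3.53503371e-01,  1.63395736e+00,  3.45563997e-05,
        1.15519924e+00, -2.39758582e-03]), 'qvel': array([-4.87573307e-04, -4.12798164e-04, -2.10761574e-03,  2.45860808e-03,
        7.90844620e-05, -1.14877602e-03]), 'joint_efforts': array([-4.76080231e-05, -6.05627704e+01, -3.42338669e+01,  1.57482134e-05,
        6.19528815e-03, -6.36849745e-05]), 'eef_pos': array([219.96848437, 584.82354112, 404.12764431]), 'tcp_rot': array([-3.14052541e+00, -3.41587856e-05,  2.78180781e+00]), 'contact_force': array([-0.15548632, -0.29100146,  0.05756257]), 'wrist_torque': array([ 0.03284557, -0.0404549 ,  0.02296479]), 'opening': 0.9997071494710309}
```

View pics/top0b.png

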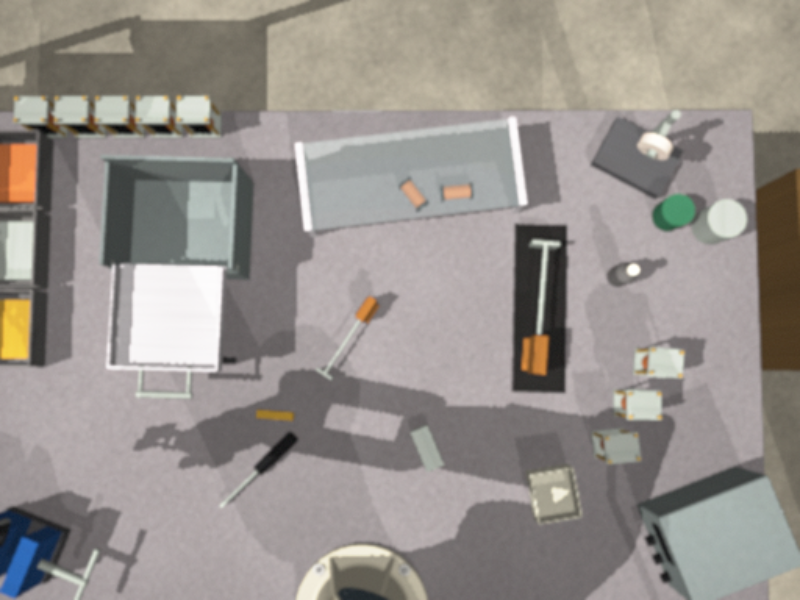

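View pics/side0b.png

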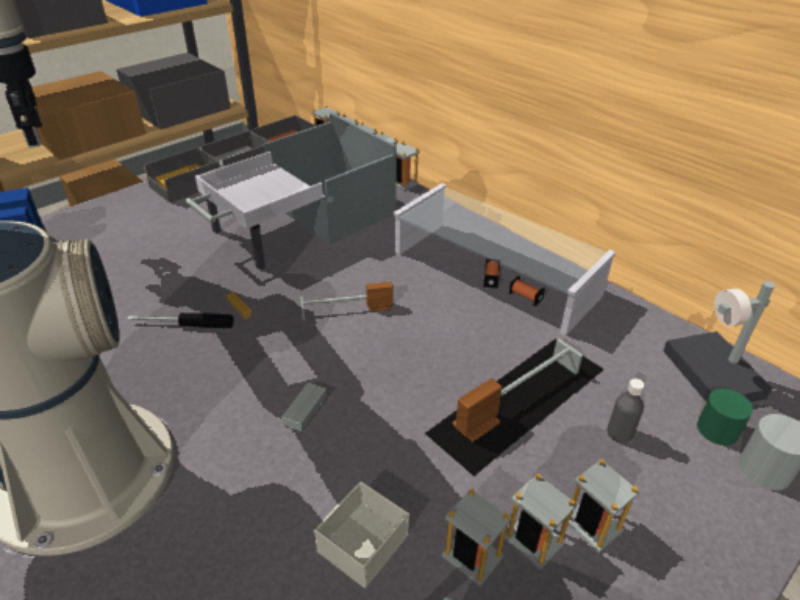

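The top view (800x600) shows two bobbins under the guard, at (413,194) and (457,192). The hook handle is at (535,355) with its blade at (545,243) on the black mat. The tray is at (165,315) with its bar at (163,396). The side view agrees. Next I measure these.

```bash
cat > meas.py <<'E'
from h import *
T,mt=load('top0');S,ms=load('side0')
def orange(im,lo=(3,110,80),hi=(14,255,255)):
    hsv=cv2.cvtColor(im,cv2.COLOR_BGR2HSV); return cv2.inRange(hsv,lo,hi)
for nm,im,m in(('top',T,mt),('side',S,ms)):
    k=orange(im); n,l,st,ce=cv2.connectedComponentsWithStats(k)
    for i in range(1,n):
        if st[i,4]>25:
            c=np.argwhere(l==i)[:,::-1].astype(np.float32); r=cv2.minAreaRect(c); w=cv2.boxPoints(r)
            print(nm,st[i,4],ce[i].round(1),'z14',ray(m,ce[i],14)[0].round(0)[:2],'z72',ray(m,ce[i],72)[0].round(0)[:2],r[1],r[2])
s=.64
def top(p,z): return ray(mt,np.array(p)*s,z)[:,:2].round(0).tolist()
print('guard',top([(299,143),(308,229),(514,119),(522,204)],101))
print('mat',top([(515,225),(565,225),(513,391),(566,391)],3))
print('tray bar',top([(139,396),(188,397)],118),'rim',top([(107,369),(221,369),(111,264),(222,265)],139))
print('hopper top',top([(104,159),(237,159)],170),top([(104,266),(237,270)],150))
print('blade',top([(532,242),(560,244),(545,243)],42),'rod',top([(545,245),(540,335)],42))
print('relays',top([(660,362),(640,405),(618,447)],96),'oiler',top([(634,270)],110),'small hook',top([(366,308)],50),top([(325,374)],20))
print('tri bar', [tri([mt,ms],[np.array(a)*s,np.array(b)*s]).round(0) for a,b in (((163,396),(201,208)),)])
E
python3 meas.py
python3 - <<'E'
import cv2
a=cv2.imread('pics/top0.png')[60:260,320:480]; b=cv2.imread('pics/side0.png')[100:240,100:420]
cv2.imwrite('pics/c1.png',cv2.resize(a,None,fx=3,fy=3,interpolation=2)); cv2.imwrite('pics/c2.png',cv2.resize(b,None,fx=2.5,fy=2.5,interpolation=2))
E
```

```text
top 868 [ 10.9 110.3] z14 [823. 668.] z72 [808. 638.] (37.0, 23.0) 90.0
top 56 [234.6 198.1] z14 [558.  -8.] z72 [554. -11.] (9.15255355834961, 15.531603813171387) 33.690067291259766
top 27 [334.  231.4] z14 [ 461. -300.] z72 [ 460. -291.] (14.527352333068848, 4.469954013824463) 77.90524291992188
side 34 [180.   86.2] z14 [842. 713.] z72 [773. 603.] (1.5811388492584229, 18.657434463500977) 71.56505584716797
side 43 [260.8 108.5] z14 [958. 331.] z72 [880. 251.] (2.707387924194336, 16.173080444335938) 4.085616588592529
side 62 [314.6 171.5] z14 [791. -86.] z72 [ 725. -134.] (8.0, 7.0) 90.0
side 130 [335.5 185.2] z14 [ 783. -174.] z72 [ 718. -214.] (16.099689483642578, 8.049844741821289) 26.56505012512207
side 271 [242.5 189.1] z14 [566.   1.] z72 [518. -53.] (17.522598266601562, 16.110824584960938) 85.2363510131836
side 473 [303.8 261.2] z14 [ 488. -307.] z72 [ 446. -337.] (27.180313110351562, 38.274314880371094) 56.3099365234375
side 53 [385.1 333.9] z14 [ 463. -549.] z72 [ 423. -561.] (3.1601109504699707, 16.15167808532715) 20.556047439575195
side 47 [346.6 344.2] z14 [ 387. -509.] z72 [ 353. -524.] (3.0697028636932373, 14.559161186218262) 15.255120277404785
side 42 [306.  355.6] z14 [ 309. -470.] z72 [ 281. -487.] (2.941741943359375, 13.335897445678711) 11.309932708740234
guard [[853.0, 111.0], [696.0, 93.0], [896.0, -277.0], [741.0, -290.0]]
mat [[722.0, -291.0], [722.0, -387.0], [405.0, -284.0], [406.0, -384.0]]
tray bar [[399.0, 382.0], [397.0, 297.0]] rim [[445.0, 432.0], [446.0, 235.0], [628.0, 431.0], [626.0, 237.0]]
hopper top [[805.0, 436.0], [804.0, 207.0]] [[623.0, 438.0], [616.0, 208.0]]
blade [[682.0, -317.0], [678.0, -369.0], [680.0, -341.0]] rod [[677.0, -341.0], [509.0, -329.0]]
relays [[460.0, -530.0], [385.0, -493.0], [312.0, -453.0]] oiler [[621.0, -484.0]] small hook [[558.0, -9.0]] [[437.0, 69.0]]
tri bar [array([401., 337., 123.])]
```

View pics/c1.png

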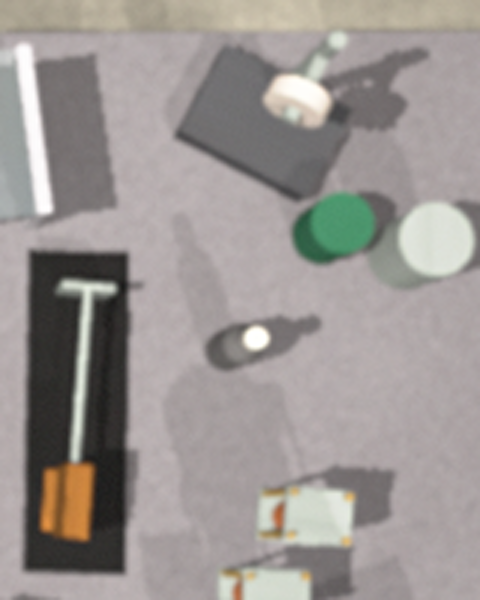

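The crop shows the hook's handle top centred at about (78,502) in the crop, which is (346,227) in the full top image. The rod runs to the blade at (88,288) in the crop. I'm moving over the hook now.

```bash
cat > go.py <<'E'
import sys
from h import *
def go(x,y,z,yaw=None):
    s=sense(); p=s['eef_pos']; ps=s['tcp_rot'][2]; d=np.array([x,y,z])-p; c,q=np.cos(ps),np.sin(ps)
    t=np.array([d[0]*c+d[1]*q,d[0]*q-d[1]*c,-d[2]]); L=np.linalg.norm(t)
    tw=0 if yaw is None else -((yaw-ps+np.pi)%(2*np.pi)-np.pi)
    print('clock',round(s['clock'],2),'pos',p.round(1),'rot',s['tcp_rot'].round(3),'F',s['contact_force'].round(1),'op',round(s['opening'],3),'j6',s['qpos'][5].round(2))
    n=max(1,int(np.ceil(L/50)));print('tool shift',t.round(1),'n',n,'per row',(t/n).round(1),'turn',round(tw,3))
if __name__=='__main__':
    a=[float(v) for v in sys.argv[1:]]; go(*a)
E
cat >> meas.py <<'E'
print('handle top',ray(mt,[[346,227.3]],75), 'bobbins',top([(413,194),(457,192)],14),'ends',top([(403,182),(423,206),(444,193),(471,191)],14))
E
python3 meas.py|tail -1
```

```text
handle top [[ 471.75546054 -324.1894656    75.        ]] bobbins [[780.0, -96.0], [783.0, -180.0]] ends [[803.0, -77.0], [756.0, -115.0], [781.0, -155.0], [785.0, -206.0]]
```

Request:
{"fn": "step_arm", "kwargs": {
  "commands": [
    [[-29,-38,0],0,1],
    [[-29,-38,0],0,1],
    [[-29,-38,0],0,1],
    [[-29,-38,0],0,1],
    [[-29,-38,0],0,1],
    [[-29,-38,0],0,1],
    [[-29,-38,0],0,1],
    [[-29,-38,0],0,1],
    [[-29,-38,0],0,1],
    [[-29,-38,0],0,1],
    [[-29,-38,0],0,1],
    [[-29,-38,0],0,1],
    [[-29,-38,0],0,1],
    [[-29,-38,0],0,1],
    [[-29,-38,0],0,1],
    [[-29,-38,0],0,1],
    [[-29,-38,0],0,1],
    [[-29,-38,0],0,1],
    [[-29,-38,0],0,1],
    [[-29,-38,0],0,1]
  ]
}}

```text
clock: 2.65
eef_pos: [501.4, -358.0, 403.7]
tcp_rot: [3.141, 0.003, 2.786]
contact_force: [0.5, 0.5, 0.1]
opening: 1.003
```

Request:
{"fn": "step_arm", "kwargs": {
  "commands": [
    [[0,0,0],0.18,1],
    [[0,0,0],0.18,1],
    [[0,0,0],0.18,1],
    [[0,0,0],0.18,1],
    [[0,0,0],0.18,1],
    [[0,0,0],0.18,1],
    [[0,0,0],0.18,1],
    [[0,0,0],0.18,1],
    [[0,0,0],0.18,1],
    [[0,0,0],0.18,1],
    [[0,0,0],0.18,1],
    [[0,0,0],0.18,1],
    [[0,0,0],0.18,1],
    [[0,0,0],0.18,1],
    [[0,0,0],0.18,1],
    [[0,0,0],0.16,1],
    [[0,0,0],0,1]
  ]
}}

```text
clock: 4.78
eef_pos: [500.3, -361.2, 397.3]
tcp_rot: [-3.137, 0.006, -0.172]
contact_force: [0.4, 0.3, 0.1]
opening: 0.999
```

```bash
python3 - <<'E'
from h import *
im,m=snap('wrist','w1'); print(sense()['eef_pos'],sense()['tcp_rot'])
E
python3 go.py 480 -330 400 -0.075
```

```text
[ 500.24815952 -361.22604673  397.29824342] [-3.13695915  0.00645125 -0.16948604]
clock 4.83 pos [ 500.2 -361.2  397.3] rot [-3.137  0.006 -0.169] F [-0.5  0.   0.3] op 0.997 j6 1.11
tool shift [-25.2 -27.4  -2.7] n 1 per row [-25.2 -27.4  -2.7] turn -0.094
```

View pics/w1.png

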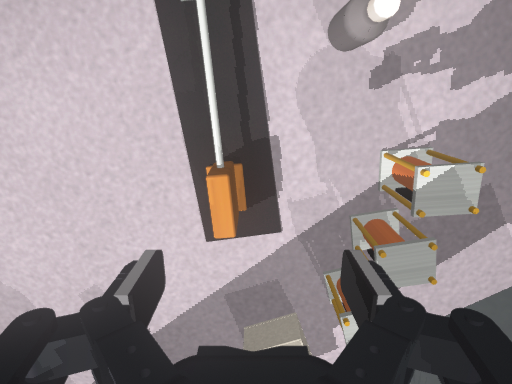

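The wrist view shows the handle top centred at (222,202) and the rod running from (219,163) up to (203,2).

Run:
```python
from h import *
T,mt=load('top0');W,m=load('w1')
print('tri',tri([mt,m],[(346,227.3),(222,202)]),'w z75',ray(m,[(222,202),(217,168),(226,237)],75))
h=cv2.cvtColor(W,cv2.COLOR_BGR2HSV); k=cv2.inRange(h,(8,150,180),(20,255,255)); k[:,300:]=0
n,l,st,ce=cv2.connectedComponentsWithStats(k); i=1+st[1:,4].argmax(); c=np.argwhere(l==i)[:,::-1].astype(np.float32)
r=cv2.minAreaRect(c);print(r,ray(m,cv2.boxPoints(r),75).round(0)[:,:2].tolist())
print('centre',ray(m,[r[0]],75))
print('rod',ray(m,[(219,163),(203,2)],45)); print('mat',ray(m,[(158,0),(207,240),(281,231),(252,0)],3))
```

```text
tri [ 473.35542005 -324.70085371   63.82700256] w z75 [[ 478.57225997 -325.20911503   75.        ]
 [ 513.93765885 -327.48168254   75.        ]
 [ 439.56392397 -321.49937697   75.        ]]
((220.2154083251953, 206.2230987548828), (62.51350402832031, 21.706079483032227), 82.87498474121094) [[507.0, -315.0], [506.0, -336.0], [439.0, -331.0], [440.0, -308.0]]
centre [[ 474.41175973 -322.50245461   75.        ]]
rod [[ 512.61665344 -325.86265961   45.        ]
 [ 662.72801255 -342.12587672   45.        ]]
mat [[ 683.97624016 -292.21672212    3.        ]
 [ 405.90720403 -282.8049058     3.        ]
 [ 402.3534147  -380.68417262    3.        ]
 [ 667.19558877 -388.34780343    3.        ]]
```

```bash
python3 go.py 474 -323 300 -0.085
```

```text
clock 4.83 pos [ 500.2 -361.2  397.3] rot [-3.137  0.006 -0.169] F [-0.5  0.   0.3] op 0.997 j6 1.11
tool shift [-32.3 -33.3  97.3] n 3 per row [-10.8 -11.1  32.4] turn -0.084
```

Request:
{"fn": "step_arm", "kwargs": {
  "commands": [
    [[0,0,0],-0.08,1],
    [[-10,-12,32],0,1],
    [[-10,-12,32],0,1],
    [[-10,-12,32],0,1],
    [[0,0,0],0,1]
  ]
}}

```text
clock: 5.45
eef_pos: [472.2, -321.8, 299.8]
tcp_rot: [-3.137, 0.005, -0.068]
contact_force: [-0.3, 0.2, -0.6]
opening: 0.998
```

```bash
python3 go.py 474 -323 208 -0.085
```

```text
clock 5.45 pos [ 472.2 -321.8  299.8] rot [-3.137  0.005 -0.068] F [-0.3  0.2 -0.6] op 0.998 j6 1.04
tool shift [ 1.9  1.1 91.8] n 2 per row [ 0.9  0.5 45.9] turn 0.017
```

Request:
{"fn": "step_arm", "kwargs": {
  "commands": [
    [[1,0,30],0.02,1],
    [[1,0,30],0,1],
    [[0,0,28],0,1],
    [[0,0,3],0,1],
    [[0,0,0],0,1]
  ]
}}

```text
clock: 6.08
eef_pos: [479.6, -326.4, 214.2]
tcp_rot: [3.139, -0.006, -0.078]
contact_force: [0.9, -0.1, 0.5]
opening: 1.0
```

Request:
{"fn": "step_arm", "kwargs": {
  "commands": [
    [[0,0,0],0,0.2],
    [[0,0,0],0,0.2],
    [[0,0,0],0,0.2],
    [[0,0,0],0,0.15],
    [[0,0,0],0,0.1],
    [[0,0,0],0,0.1],
    [[0,0,0],0,0.1]
  ],
  "force": 80
}}

```text
clock: 6.95
eef_pos: [480.6, -327.1, 217.5]
tcp_rot: [3.137, -0.01, -0.077]
contact_force: [0.0, 0.3, -0.5]
opening: 0.269
```

```bash
python3 go.py 474 -323 250 -0.085
```

```text
clock 6.95 pos [ 480.6 -327.1  217.5] rot [ 3.137 -0.01  -0.077] F [ 0.   0.3 -0.5] op 0.269 j6 1.05
tool shift [ -6.9  -3.6 -32.5] n 1 per row [ -6.9  -3.6 -32.5] turn 0.008
```

Request:
{"fn": "step_arm", "kwargs": {
  "commands": [
    [[0,0,-12],0,0.1],
    [[0,0,-12],0,0.1],
    [[0,0,-12],0,0.1],
    [[0,0,0],0,0.1]
  ],
  "force": 100
}}

```text
clock: 7.45
eef_pos: [480.3, -327.0, 256.5]
tcp_rot: [3.137, -0.011, -0.077]
contact_force: [-0.7, 0.2, -2.7]
opening: 0.27
```

```bash
python3 - <<'E'
from h import *
snap('side','s2'); snap('top','t2'); snap('wrist','w2')
a=cv2.imread('pics/s2.png')[190:320,250:420]; b=cv2.imread('pics/t2.png')[130:260,300:400]
cv2.imwrite('pics/s2c.png',np.hstack([cv2.resize(a,None,fx=3,fy=3,interpolation=2),cv2.resize(b,None,fx=2.8,fy=3,interpolation=2)]))
E
python3 go.py 470 -96 252 0
```

```text
clock 7.6 pos [ 479.8 -326.6  255. ] rot [ 3.138 -0.008 -0.077] F [-0.1  0.  -2. ] op 0.266 j6 1.05
tool shift [ -27.6 -229.2    3. ] n 5 per row [ -5.5 -45.8   0.6] turn -0.077
```

View pics/s2c.png

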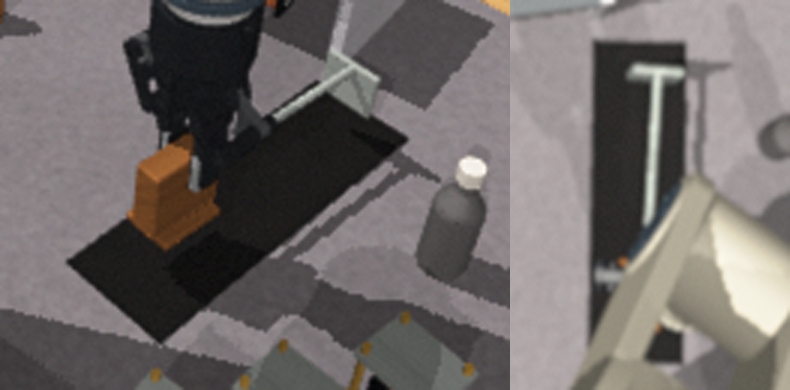

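The hook is lifted and looks level. The blade's top edge is near (355,67) in the left crop and (656,70) in the right crop.

Run:
```python
from h import *
mt=load('t2')[1];ms=load('s2')[1]
print(tri([mt,ms],[((656-510)/2.8+300,71/3+130),(355/3+250,67/3+190)]))
# ends of blade top edge
print(tri([mt,ms],[((630-510)/2.8+300,70/3+130),(333/3+250,52/3+190)]),tri([mt,ms],[((683-510)/2.8+300,74/3+130),(378/3+250,82/3+190)]))
```

```text
[ 680.25147062 -344.46578493   80.1693367 ]
[ 682.17157539 -319.46928829   79.53362614] [ 676.29687493 -370.18275593   83.05263815]
```

Request:
{"fn": "step_arm", "kwargs": {
  "commands": [
    [[-2,0,0],-0.04,0.1],
    [[-2,-25,0],-0.04,0.1],
    [[-2,-40,0],0,0.1],
    [[-1,-40,0],0,0.1],
    [[-1,-40,0],0,0.1],
    [[0,-40,0],0,0.1],
    [[0,-25,0],0,0.1],
    [[0,-10,0],0,0.1],
    [[0,0,0],0,0.1]
  ]
}}

```text
clock: 8.72
eef_pos: [467.2, -93.7, 251.0]
tcp_rot: [3.141, -0.002, 0.01]
contact_force: [0.2, -0.7, -1.9]
opening: 0.266
```

```bash
python3 go.py 622 -93 254 0
```

```text
clock 8.72 pos [467.2 -93.7 251. ] rot [ 3.141e+00 -2.000e-03  1.000e-02] F [ 0.2 -0.7 -1.9] op 0.266 j6 1.36
tool shift [154.8   0.8  -3. ] n 4 per row [38.7  0.2 -0.8] turn 0.01
```

Request:
{"fn": "step_arm", "kwargs": {
  "commands": [
    [[10,0,-2],0.01,0.1],
    [[25,0,0],0,0.1],
    [[30,0,0],0,0.1],
    [[30,0,0],0,0.1],
    [[30,0,0],0,0.1],
    [[20,0,0],0,0.1],
    [[6,0,0],0,0.1],
    [[0,0,0],0,0.1]
  ]
}}

```text
clock: 9.72
eef_pos: [626.6, -101.7, 253.3]
tcp_rot: [3.14, -0.004, -0.012]
contact_force: [0.0, -0.1, -1.9]
opening: 0.261
```

```bash
python3 - <<'E'
from h import *
snap('side','s3'); snap('top','t3')
a=cv2.imread('pics/s3.png')[110:240,250:420]; b=cv2.imread('pics/t3.png')[70:200,180:350]
cv2.imwrite('pics/s3c.png',cv2.resize(np.hstack([a,b]),None,fx=2.3,fy=3,interpolation=2))
E
python3 go.py 622 -93 254 0
```

```text
clock 9.82 pos [ 626.  -101.4  253.3] rot [ 3.14  -0.004 -0.012] F [ 0.  0. -2.] op 0.267 j6 1.42
tool shift [-4.1 -8.4 -0.7] n 1 per row [-4.1 -8.4 -0.7] turn -0.012
```

View pics/s3c.png

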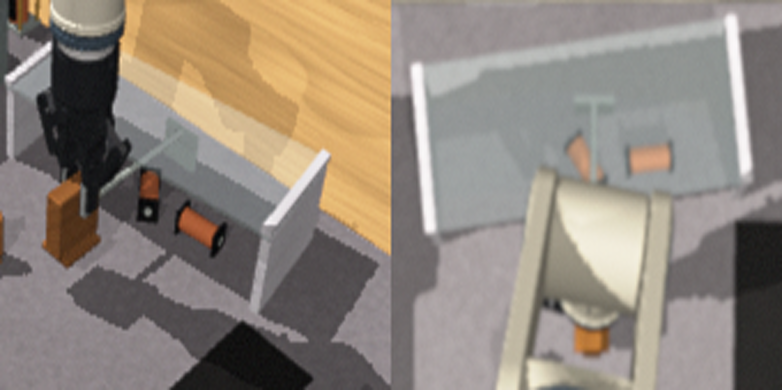

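The blade is under the plate, past both bobbins: in the right crop it is at (595,98), bobbin A is at (584,157) and B at (650,158).

Run:
```python
from h import *
m=load('t3')[1]
f=lambda p:(180+(p[0]-391)/2.3,70+p[1]/3)
print('blade',ray(m,[f((575,98)),f((614,100)),f((595,98))],80).round(0)); print('bob',ray(m,[f((584,157)),f((571,140)),f((602,180)),f((650,158)),f((631,160)),f((671,158))],14).round(0))
```

```text
blade [[ 827.  -83.   80.]
 [ 825. -131.   80.]
 [ 826. -108.   80.]]
bob [[ 785.  -95.   14.]
 [ 802.  -78.   14.]
 [ 762. -118.   14.]
 [ 784. -180.   14.]
 [ 782. -156.   14.]
 [ 784. -207.   14.]]
```

Request:
{"fn": "step_arm", "kwargs": {
  "commands": [
    [[1,-12,0],-0.01,0.1],
    [[0,0,12],0,0.1],
    [[0,0,12],0,0.1],
    [[0,0,9],0,0.1],
    [[0,0,0],0,0.1]
  ]
}}

```text
clock: 10.45
eef_pos: [625.4, -88.3, 217.3]
tcp_rot: [3.14, -0.001, -0.001]
contact_force: [-0.5, -0.0, -1.8]
opening: 0.262
```

```bash
python3 go.py 440 -92 219 0
```

```text
clock 10.45 pos [625.4 -88.3 217.3] rot [ 3.14e+00 -1.00e-03 -1.00e-03] F [-0.5 -0.  -1.8] op 0.262 j6 1.43
tool shift [-185.4    3.8   -1.7] n 4 per row [-46.3   1.   -0.4] turn -0.001
```

Request:
{"fn": "step_arm", "kwargs": {
  "commands": [
    [[-5,0,0],0,0.1],
    [[-10,0,0],0,0.1],
    [[-10,0,0],0,0.1],
    [[-10,0,0],0,0.1],
    [[-10,0,0],0,0.1],
    [[-10,0,0],0,0.1],
    [[-10,0,0],0,0.1],
    [[-10,0,0],0,0.1],
    [[-10,0,0],0,0.1]
  ]
}}

```text
clock: 11.58
eef_pos: [535.0, -88.4, 218.3]
tcp_rot: [3.14, -0.004, -0.001]
contact_force: [0.2, 0.1, -2.6]
opening: 0.265
```

```bash
python3 go.py 440 -92 218 0
```

```text
clock 11.57 pos [535.  -88.4 218.3] rot [ 3.14e+00 -4.00e-03 -1.00e-03] F [ 0.2  0.1 -2.6] op 0.265 j6 1.41
tool shift [-95.    3.6   0.3] n 2 per row [-47.5   1.8   0.1] turn -0.001
```

Request:
{"fn": "step_arm", "kwargs": {
  "commands": [
    [[-10,0,0],0,0.1],
    [[-10,0,0],0,0.1],
    [[-10,0,0],0,0.1],
    [[-10,0,0],0,0.1],
    [[-10,0,0],0,0.1],
    [[-10,0,0],0,0.1],
    [[-10,0,0],0,0.1],
    [[-10,0,0],0,0.1],
    [[-5,0,0],0,0.1],
    [[-3,0,0],0,0.1],
    [[0,0,0],0,0.1]
  ]
}}

```text
clock: 12.95
eef_pos: [440.5, -88.4, 218.2]
tcp_rot: [3.139, -0.005, -0.001]
contact_force: [-0.7, 0.6, -2.2]
opening: 0.265
```

```bash
python3 - <<'E'
from h import *
snap('side','s4'); snap('top','t4')
a=cv2.imread('pics/s4.png')[110:270,200:420]; b=cv2.imread('pics/t4.png')[70:230,180:350]
cv2.imwrite('pics/s4c.png',cv2.resize(np.hstack([a,b]),None,fx=2,fy=3,interpolation=2))
E
python3 go.py 440 -92 219 0
```

```text
clock 13.05 pos [440.7 -88.5 218.2] rot [ 3.139e+00 -5.000e-03 -1.000e-03] F [ 0.3 -0.1 -1.5] op 0.264 j6 1.37
tool shift [-0.7  3.5 -0.8] n 1 per row [-0.7  3.5 -0.8] turn -0.001
```

View pics/s4c.png

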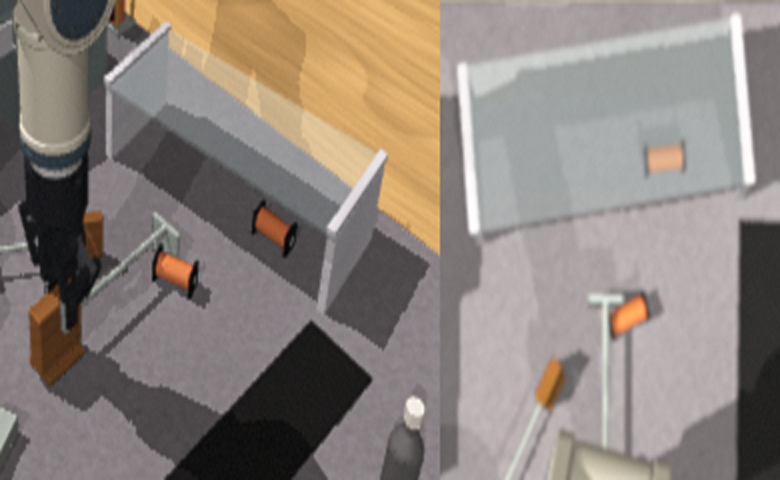

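Bobbin A is out, lying beside the rod at about (629,315) in the right crop. Bobbin B has not moved. Next I lift the hook and go for B at yaw 0.15, so the pull drifts away from A.

Request:
{"fn": "step_arm", "kwargs": {
  "commands": [
    [[0,0,-12],0,0.1],
    [[0,0,-12],0,0.1],
    [[0,0,-12],0,0.1],
    [[0,0,-2],0,0.1],
    [[0,0,0],0,0.1]
  ]
}}

```text
clock: 13.68
eef_pos: [441.1, -88.4, 259.8]
tcp_rot: [3.139, -0.006, -0.001]
contact_force: [0.5, 0.4, -2.1]
opening: 0.262
```

```bash
python3 go.py 465 -229 255 0.15
python3 - <<'E'
from h import *
m=load('t4')[1]; f=lambda p:(180+(p[0]-440)/2,70+p[1]/3)
print(ray(m,[f((629,315)),f((611,325)),f((648,303))],14).round())
E
```

```text
clock 13.68 pos [441.1 -88.4 259.8] rot [ 3.139e+00 -6.000e-03 -1.000e-03] F [ 0.5  0.4 -2.1] op 0.262 j6 1.37
tool shift [ 24.  140.6   4.8] n 3 per row [ 8.  46.9  1.6] turn -0.151
[[ 627. -126.   14.]
 [ 617.  -99.   14.]
 [ 639. -154.   14.]]
```

Request:
{"fn": "step_arm", "kwargs": {
  "commands": [
    [[3,20,0],0,0.1],
    [[6,35,0],0,0.1],
    [[6,35,0],0,0.1],
    [[6,35,0],0,0.1],
    [[3,14,0],-0.07,0.1],
    [[0,0,0],-0.08,0.1],
    [[0,0,0],0,0.1]
  ]
}}

```text
clock: 14.55
eef_pos: [464.8, -231.7, 257.7]
tcp_rot: [3.14, -0.003, 0.153]
contact_force: [0.1, 0.2, -2.5]
opening: 0.263
```

```bash
python3 go.py 624 -205 253 0.15
```

```text
clock 14.55 pos [ 464.8 -231.7  257.7] rot [ 3.14e+00 -3.00e-03  1.53e-01] F [ 0.1  0.2 -2.5] op 0.263 j6 0.95
tool shift [161.4  -2.1   4.7] n 4 per row [40.4 -0.5  1.2] turn 0.003
```

Request:
{"fn": "step_arm", "kwargs": {
  "commands": [
    [[10,-1,3],0,0.1],
    [[25,-1,2],0,0.1],
    [[30,-2,0],0,0.1],
    [[30,-2,0],0,0.1],
    [[30,-2,0],0,0.1],
    [[22,-2,0],0,0.1],
    [[8,0,0],0,0.1],
    [[0,0,0],0,0.1]
  ]
}}

```text
clock: 15.55
eef_pos: [623.6, -193.3, 249.7]
tcp_rot: [-3.141, -0.001, 0.146]
contact_force: [0.4, 0.5, -2.2]
opening: 0.264
```

```bash
python3 go.py 624 -205 253 0.15;  python3 - <<'E'
from h import *
im,m=snap('top','t5')
b=im[80:200,200:350]; cv2.imwrite('pics/t5c.png',cv2.resize(b,None,fx=4,fy=4,interpolation=2))
E
```

```text
clock 15.55 pos [ 623.6 -193.3  249.7] rot [-3.141e+00 -1.000e-03  1.460e-01] F [ 0.4  0.5 -2.2] op 0.264 j6 1.12
tool shift [-1.3 11.6 -3.3] n 1 per row [-1.3 11.6 -3.3] turn -0.004
```

View pics/t5c.png

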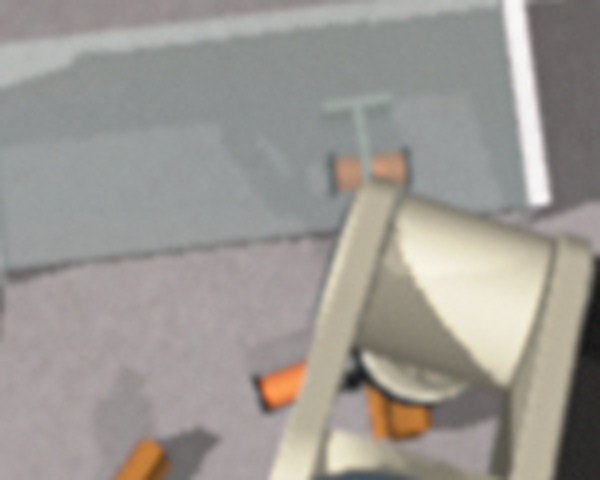

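Run:
```python
from h import *
m=load('t5')[1]; f=lambda p:(200+p[0]/4,80+p[1]/4)
print(ray(m,[f((357,103))],76).round(),ray(m,[f((370,170)),f((332,175)),f((408,168))],14).round())
```

```text
[[ 819. -167.   76.]] [[ 784. -180.   14.]
 [ 781. -152.   14.]
 [ 786. -208.   14.]]
```

Request:
{"fn": "step_arm", "kwargs": {
  "commands": [
    [[1,13,0],0,0.1],
    [[0,0,10],0,0.1],
    [[0,0,12],0,0.1],
    [[0,0,10],0,0.1],
    [[0,0,0],0,0.1]
  ]
}}

```text
clock: 16.23
eef_pos: [624.3, -208.1, 215.1]
tcp_rot: [-3.141, 0.001, 0.143]
contact_force: [-1.1, 1.0, 0.8]
opening: 0.264
```

```bash
python3 go.py 480 -230 218 0.15
```

```text
clock 16.23 pos [ 624.3 -208.1  215.1] rot [-3.141e+00  1.000e-03  1.430e-01] F [-1.1  1.   0.8] op 0.264 j6 1.1
tool shift [-145.9    1.2   -2.9] n 3 per row [-48.6   0.4  -1. ] turn -0.007
```

Request:
{"fn": "step_arm", "kwargs": {
  "commands": [
    [[0,0,-2],0,0.1],
    [[-6,0,0],0,0.1],
    [[-10,0,0],0,0.1],
    [[-10,0,0],0,0.1],
    [[-10,0,0],0,0.1],
    [[-10,0,0],0,0.1],
    [[-10,0,0],0,0.1],
    [[-10,0,0],0,0.1],
    [[-10,0,0],0,0.1],
    [[-10,0,0],0,0.1],
    [[-10,0,0],0,0.1],
    [[-10,0,0],0,0.1],
    [[-10,0,0],0,0.1],
    [[-10,0,0],0,0.1],
    [[-10,0,0],0,0.1],
    [[-10,0,0],0,0.1],
    [[0,0,0],0,0.1]
  ]
}}

```text
clock: 18.35
eef_pos: [468.7, -230.2, 218.1]
tcp_rot: [-3.141, 0.001, 0.143]
contact_force: [-0.4, -1.0, -2.3]
opening: 0.265
```

```bash
python3 go.py 473 -325 250 -0.05;  python3 - <<'E'
from h import *
im,m=snap('top','t6'); 
b=im[80:230,200:370]; a=snap('side','s6')[0][120:270,200:400]; cv2.imwrite('pics/t6c.png',cv2.resize(np.hstack([b,a]),None,fx=2,fy=3,interpolation=2))
E
```

```text
clock 18.35 pos [ 468.7 -230.2  218.1] rot [-3.141e+00  1.000e-03  1.430e-01] F [-0.4 -1.  -2.3] op 0.265 j6 0.97
tool shift [ -9.3  94.5 -31.9] n 3 per row [ -3.1  31.5 -10.6] turn 0.193
```

View pics/t6c.png

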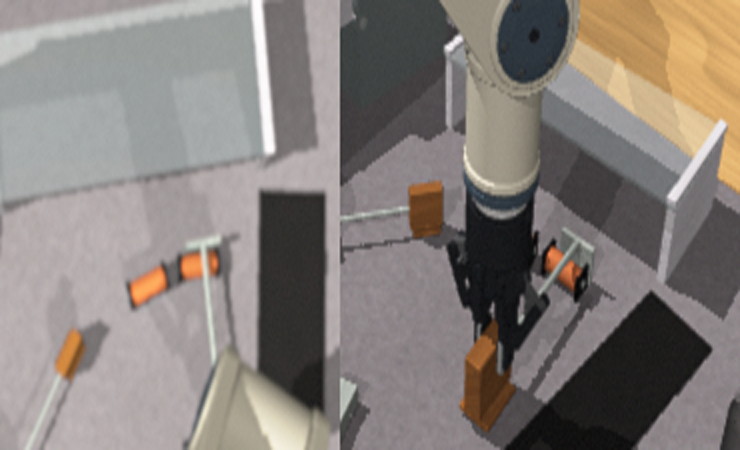

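Both bobbins are out in front of the guard, lying nearly end to end, and no third one is visible. Next I park the hook.

Request:
{"fn": "step_arm", "kwargs": {
  "commands": [
    [[0,0,-12],0,0.1],
    [[0,0,-12],0,0.1],
    [[0,0,-14],0,0.1],
    [[-2,30,0],0,0.1],
    [[-3,32,0],0.06,0.1],
    [[0,30,0],0.06,0.1],
    [[0,0,0],0.06,0.1],
    [[0,0,0],0,0.1]
  ]
}}

```text
clock: 19.45
eef_pos: [478.4, -325.2, 265.2]
tcp_rot: [3.138, -0.006, -0.04]
contact_force: [0.2, 0.6, -2.5]
opening: 0.261
```

```bash
python3 go.py 477 -329 222 -0.04
```

```text
clock 19.45 pos [ 478.4 -325.2  265.2] rot [ 3.138 -0.006 -0.04 ] F [ 0.2  0.6 -2.5] op 0.261 j6 1.01
tool shift [-1.3  3.8 43.2] n 1 per row [-1.3  3.8 43.2] turn 0.0
```

Request:
{"fn": "step_arm", "kwargs": {
  "commands": [
    [[-1,4,12],0,0.1],
    [[0,0,12],0,0.1],
    [[0,0,12],0,0.1],
    [[0,0,6],0,0.1],
    [[0,0,0],0,0.1]
  ]
}}

```text
clock: 20.08
eef_pos: [477.3, -328.4, 219.9]
tcp_rot: [3.139, -0.004, -0.035]
contact_force: [0.5, 1.3, -2.5]
opening: 0.269
```

```bash
python3 go.py 477 -329 218 -0.04
```

```text
clock 20.07 pos [ 477.3 -328.4  219.9] rot [ 3.139 -0.004 -0.035] F [ 0.5  1.3 -2.5] op 0.269 j6 1.0
tool shift [-0.3  0.6  1.9] n 1 per row [-0.3  0.6  1.9] turn 0.005
```

Request:
{"fn": "step_arm", "kwargs": {
  "commands": [
    [[0,0,2],0,0.1],
    [[0,0,1],0,0.1],
    [[0,0,0],0,0.1]
  ]
}}

```text
clock: 20.45
eef_pos: [477.5, -328.6, 217.9]
tcp_rot: [3.139, -0.005, -0.035]
contact_force: [-0.8, -0.3, -0.9]
opening: 0.265
```

Touching down. I open, rise slightly and check.

Request:
{"fn": "step_arm", "kwargs": {
  "commands": [
    [[0,0,0.5],0,0.1],
    [[0,0,0],0,0.35],
    [[0,0,0],0,0.6],
    [[0,0,0],0,1],
    [[0,0,0],0,1],
    [[0,0,0],0,1],
    [[0,0,-20],0,1],
    [[0,0,-40],0,1],
    [[0,0,-50],0,1],
    [[0,0,-50],0,1],
    [[0,0,-30],0,1],
    [[0,0,0],0,1]
  ]
}}

```text
clock: 21.95
eef_pos: [476.6, -327.9, 413.3]
tcp_rot: [3.138, -0.006, -0.035]
contact_force: [-0.5, -0.3, 0.1]
opening: 0.998
```

```bash
python3 go.py 630 -170 400 0.3
```

```text
clock 21.95 pos [ 476.6 -327.9  413.3] rot [ 3.138 -0.006 -0.035] F [-0.5 -0.3  0.1] op 0.998 j6 1.0
tool shift [ 147.8 -163.2   13.3] n 5 per row [ 29.6 -32.6   2.7] turn -0.335
```

Request:
{"fn": "step_arm", "kwargs": {
  "commands": [
    [[29,-33,0],0,1],
    [[29,-33,0],-0.18,1],
    [[0,0,0],-0.18,1],
    [[0,0,0],-0.18,1],
    [[0,0,0],-0.18,1],
    [[0,0,0],-0.18,1],
    [[0,0,0],-0.18,1],
    [[0,0,0],-0.18,1],
    [[0,0,0],-0.18,1],
    [[0,0,0],-0.18,1],
    [[0,0,0],-0.18,1],
    [[0,0,0],-0.18,1],
    [[0,0,0],0,1]
  ]
}}

```text
clock: 23.58
eef_pos: [534.6, -259.7, 393.8]
tcp_rot: [-3.129, -0.014, 2.007]
contact_force: [-0.1, 0.8, -0.5]
opening: 0.999
```

```bash
python3 go.py 625 -150 380 1.95
```

```text
clock 23.57 pos [ 534.6 -259.7  393.8] rot [-3.129 -0.014  2.007] F [-0.1  0.8 -0.5] op 0.999 j6 -0.89
tool shift [ 61.2 128.3  13.8] n 3 per row [20.4 42.8  4.6] turn 0.057
```

Request:
{"fn": "step_arm", "kwargs": {
  "commands": [
    [[20,43,4],0.05,1],
    [[20,43,4],0,1],
    [[20,42,4],0,1],
    [[0,0,0],0,1]
  ]
}}

```text
clock: 24.08
eef_pos: [630.8, -152.4, 376.8]
tcp_rot: [-3.125, -0.016, 1.934]
contact_force: [-0.1, -0.3, -0.5]
opening: 0.995
```

```bash
python3 go.py 625 -150 380 1.95;  python3 - <<'E'
from h import *
snap('wrist','w7'); snap('top','t7')
a=cv2.imread('pics/t7.png')[80:272,200:370]
b=cv2.imread('pics/w7.png'); cv2.imwrite('pics/w7c.png',np.hstack([cv2.resize(a,(340,384)),cv2.resize(b,(460,384))]))
E
```

```text
clock 24.07 pos [ 630.8 -152.4  376.8] rot [-3.125 -0.016  1.934] F [-0.1 -0.3 -0.5] op 0.995 j6 -0.61
tool shift [ 4.3 -4.6 -3.2] n 1 per row [ 4.3 -4.6 -3.2] turn -0.016
```

View pics/w7c.png

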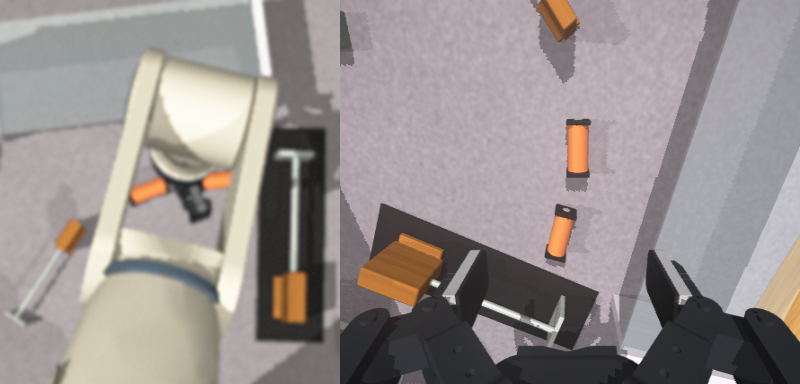

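The hook stands on its mat with its blade at the far end. The wrist view shows bobbins A at (578,150) and B at (562,235), with a gap between them. Next I measure them by mask.

```bash
cat > bob.py <<'E'
from h import *
def bobs(f,z=20):
    im,m=load(f); h=cv2.cvtColor(im,cv2.COLOR_BGR2HSV); k=cv2.inRange(h,(4,120,90),(16,255,255))
    n,l,st,ce=cv2.connectedComponentsWithStats(k); out=[]
    for i in range(1,n):
        if st[i,4]>60:
            c=np.argwhere(l==i)[:,::-1].astype(float); g=ray(m,c,z)[:,:2]; mu=g.mean(0); u=np.linalg.svd(g-mu,full_matrices=False)[2][0]; e=(g-mu)@u
            out.append((ce[i],mu)); print(f,ce[i].round(1),st[i,4],'xy',mu.round(1),'yaw',round(np.arctan2(u[1],u[0])%np.pi,3),'len',np.ptp(e).round(1),'wid',np.ptp((g-mu)@[-u[1],u[0]]).round(1))
    return m,out
if __name__=='__main__':
    import sys; [bobs(f) for f in sys.argv[1:]]
E
python3 bob.py w7 t6; python3 -c "
from bob import *
a=bobs('w7');b=bobs('t6')
for p,_ in a[1]:
  for q,_ in b[1]:
    X=tri([a[0],b[0]],[p,q]); e=np.abs(proj(a[0],X)[0]-p).max()
    if e<8 and abs(X[2])<60: print(p,q,X.round(1),e)
"
```

```text
w7 [241.9  15.6] 1105 xy [559.  -12.2] yaw 3.011 len 45.7 wid 34.9
w7 [264.5 148.2] 1044 xy [ 625.4 -122.1] yaw 1.948 len 50.6 wid 23.0
w7 [244.1 236. ] 805 xy [ 640.7 -226.3] yaw 1.685 len 51.2 wid 24.3
w7 [ 68.1 268.8] 4166 xy [ 454.9 -345.7] yaw 0.878 len 132.9 wid 86.5
t6 [ 10.8 110.3] 859 xy [821.4 665.6] yaw 0.039 len 115.6 wid 66.9
t6 [295.  168.3] 80 xy [ 646.  -186.2] yaw 1.716 len 30.5 wid 23.1
t6 [273.9 174.9] 143 xy [ 626.3 -124. ] yaw 1.942 len 54.2 wid 23.0
t6 [234.8 197.8] 136 xy [558.5  -9.1] yaw 2.546 len 45.7 wid 27.0
w7 [241.9  15.6] 1105 xy [559.  -12.2] yaw 3.011 len 45.7 wid 34.9
w7 [264.5 148.2] 1044 xy [ 625.4 -122.1] yaw 1.948 len 50.6 wid 23.0
w7 [244.1 236. ] 805 xy [ 640.7 -226.3] yaw 1.685 len 51.2 wid 24.3
w7 [ 68.1 268.8] 4166 xy [ 454.9 -345.7] yaw 0.878 len 132.9 wid 86.5
t6 [ 10.8 110.3] 859 xy [821.4 665.6] yaw 0.039 len 115.6 wid 66.9
t6 [295.  168.3] 80 xy [ 646.  -186.2] yaw 1.716 len 30.5 wid 23.1
t6 [273.9 174.9] 143 xy [ 626.3 -124. ] yaw 1.942 len 54.2 wid 23.0
t6 [234.8 197.8] 136 xy [558.5  -9.1] yaw 2.546 len 45.7 wid 27.0
[241.88959276  15.6479638 ] [234.78676471 197.79411765] [558.5  -9.5  11.6] 0.933028708916595
[264.5        148.23180077] [273.87412587 174.91608392] [ 627.  -123.9    7.8] 0.5851745676355904
```

B is now at about (641,-226), shifted since the last look, most likely by the random nudge. Now I grasp A.

```bash
python3 go.py 626 -123 230 1.948
```

```text
clock 24.18 pos [ 629.2 -154.4  377.2] rot [-3.124 -0.015  1.934] F [ 0.3 -0.5 -0.3] op 1.0 j6 -0.61
tool shift [ 30.5   8.2 147.2] n 4 per row [ 7.6  2.  36.8] turn -0.014
```

Request:
{"fn": "step_arm", "kwargs": {
  "commands": [
    [[8,2,35],-0.01,1],
    [[8,2,35],0,1],
    [[8,2,35],0,1],
    [[6,2,35],0,1],
    [[0,0,0],0,1]
  ]
}}

```text
clock: 24.8
eef_pos: [618.8, -127.9, 235.1]
tcp_rot: [-3.123, -0.014, 1.928]
contact_force: [-0.0, -0.9, -0.1]
opening: 1.0
```

```bash
python3 go.py 626 -123 176 1.948; python3 -c "
from h import *
snap('wrist','w8')"; python3 bob.py w8
```

```text
clock 24.8 pos [ 618.8 -127.9  235.1] rot [-3.123 -0.014  1.928] F [-0.  -0.9 -0.1] op 1.0 j6 -0.57
tool shift [ 2.1  8.4 59.1] n 2 per row [ 1.   4.2 29.6] turn -0.02
w8 [238.1  14.8] 1537 xy [563.5 -17.4] yaw 0.491 len 36.9 wid 24.0
w8 [272.6 222.6] 2629 xy [ 625.4 -123.2] yaw 1.945 len 51.6 wid 24.3
w8 [243.4 337.1] 761 xy [ 638.8 -215.8] yaw 0.172 len 25.0 wid 21.8
```

```bash
cat > go.py <<'E'
import sys
from h import *
from scipy.spatial.transform import Rotation as Ro
def go(x,y,z,yaw=None):
    "x,y: grasp point target; z: TCP height"
    s=sense(); R=Ro.from_euler('xyz',s['tcp_rot']).as_matrix(); g=s['eef_pos']+155*R[:,2]; d=np.array([x,y,z-155])-g
    t=R.T@d; L=np.linalg.norm(t)
    tw=0 if yaw is None else -((yaw-s['tcp_rot'][2]+np.pi)%(2*np.pi)-np.pi)
    print('clock',round(s['clock'],2),'grasp',g.round(1),'tcpz',s['eef_pos'][2].round(1),'rot',s['tcp_rot'].round(3),'F',s['contact_force'].round(1),'op',round(s['opening'],3),'j6',s['qpos'][5].round(2))
    n=max(1,int(np.ceil(L/50)));print('tool shift',t.round(1),'n',n,'per row',(t/n).round(1),'turn',round(tw,3))
if __name__=='__main__': go(*[float(v) for v in sys.argv[1:]])
E
python3 go.py 626 -123 176 1.946
```

```text
clock 24.85 grasp [ 616.8 -127.4   81.9] tcpz 236.9 rot [-3.126 -0.012  1.929] F [-1.1 -0.9  0.6] op 1.001 j6 -0.57
tool shift [ 0.2 11.1 60.7] n 2 per row [ 0.1  5.6 30.4] turn -0.017
```

Request:
{"fn": "step_arm", "kwargs": {
  "commands": [
    [[0,11,0],-0.02,1],
    [[0,0,20],0,1],
    [[0,0,20],0,1],
    [[0,0,15],0,1],
    [[0,0,5],0,1],
    [[0,0,0],0,1]
  ]
}}

```text
clock: 25.6
eef_pos: [631.0, -125.6, 176.0]
tcp_rot: [-3.13, -0.009, 1.948]
contact_force: [-0.6, -0.8, 0.4]
opening: 0.996
```

```bash
python3 go.py 626 -123 175 1.946
```

```text
clock 25.6 grasp [ 628.7 -124.9   21. ] tcpz 176.0 rot [-3.13  -0.009  1.948] F [-0.6 -0.8  0.4] op 0.996 j6 -0.58
tool shift [ 2.8 -1.8  1.1] n 1 per row [ 2.8 -1.8  1.1] turn 0.002
```

Request:
{"fn": "step_arm", "kwargs": {
  "commands": [
    [[2,-2,1],0,0.5],
    [[0,0,0],0,0.2],
    [[0,0,0],0,0.1],
    [[0,0,0],0,0.1],
    [[0,0,0],0,0.1],
    [[0,0,0],0,0.1],
    [[0,0,0],0,0.1]
  ],
  "force": 50
}}

```text
clock: 26.48
eef_pos: [628.6, -124.4, 176.4]
tcp_rot: [-3.132, -0.008, 1.948]
contact_force: [-1.0, -0.8, -0.0]
opening: 0.273
```

Request:
{"fn": "step_arm", "kwargs": {
  "commands": [
    [[0,0,-20],0,0.1],
    [[0,0,-40],0,0.1],
    [[0,0,-50],0,0.1],
    [[0,0,-50],0,0.1],
    [[0,0,-44],0,0.1],
    [[0,0,0],0,0.1]
  ]
}}

```text
clock: 27.22
eef_pos: [630.8, -125.2, 393.2]
tcp_rot: [-3.134, -0.007, 1.948]
contact_force: [0.2, -0.8, -2.7]
opening: 0.274
```

```bash
python3 go.py 535 375 380 1.57
```

```text
clock 27.23 grasp [ 629.3 -124.7  238.2] tcpz 393.2 rot [-3.134 -0.007  1.948] F [ 0.2 -0.8 -2.7] op 0.274 j6 -0.58
tool shift [499.2  96.4  15.8] n 11 per row [45.4  8.8  1.4] turn 0.378
```

Request:
{"fn": "step_arm", "kwargs": {
  "commands": [
    [[20,4,0],0,0.1],
    [[42,8,0],0,0.1],
    [[42,8,0],0,0.1],
    [[42,8,0],0,0.1],
    [[42,8,0],0,0.1],
    [[42,8,0],0,0.1],
    [[42,8,0],0,0.1],
    [[42,8,0],0,0.1],
    [[42,8,0],0,0.1],
    [[42,8,0],0,0.1],
    [[42,8,0],0,0.1],
    [[42,8,0],0,0.1],
    [[15,4,0],0.12,0.1],
    [[0,0,0],0.13,0.1],
    [[0,0,0],0.12,0.1],
    [[0,0,0],0,0.1]
  ]
}}

```text
clock: 29.22
eef_pos: [515.0, 398.7, 377.0]
tcp_rot: [-3.097, 0.007, 1.573]
contact_force: [-0.5, 0.0, -2.1]
opening: 0.27
```

```bash
python3 go.py 535 375 300 1.57
python3 - <<'E'
from h import *
im,m=snap('wrist','w9');snap('side','s9')
a=cv2.imread('pics/s9.png')[40:220,90:290]; cv2.imwrite('pics/w9c.png',np.hstack([cv2.resize(im,(400,300)),cv2.resize(a,(400,300))]))
E
```

```text
clock 29.23 grasp [508.1 397.6 222.2] tcpz 377.0 rot [-3.097  0.007  1.573] F [-0.5  0.  -2.1] op 0.27 j6 0.64
tool shift [-22.2  30.3  76. ] n 2 per row [-11.1  15.1  38. ] turn 0.003
```

View pics/w9c.png

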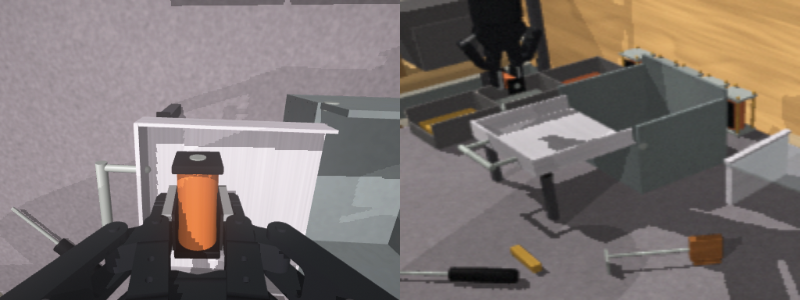

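A is held squarely over the tray. In the left crop the bar's left end is at (103,167) and the tray rim corner at (135,123). I check both heights.

Run:
```python
from h import *
m=load('w9')[1];mt=load('top0')[1];s=.64;k=1.28
for n,a,b in(('bar end',(103,167),(138,396)),('rim',(135,123),(107,369)),('rim2 hinge side',(338,132),(111,264))):
    X=tri([m,mt],[np.array(a)*k,np.array(b)*s]); print(n,X.round(1),'wrist at z',ray(m,np.array(a)*k,118 if 'bar' in n else 139).round(0))
```

```text
bar end [400.6 383.2 116.9] wrist at z [[403. 383. 118.]]
rim [445.8 433.3 134.4] wrist at z [[448. 434. 139.]]
rim2 hinge side [626.  429.  140.3] wrist at z [[625. 428. 139.]]
```

Request:
{"fn": "step_arm", "kwargs": {
  "commands": [
    [[-11,15,0],0,0.1],
    [[-11,15,0],0,0.1],
    [[0,0,30],0,0.1],
    [[0,0,30],0,0.1],
    [[0,0,0],0,0.1]
  ]
}}

```text
clock: 29.95
eef_pos: [548.2, 371.8, 315.3]
tcp_rot: [-3.1, 0.006, 1.577]
contact_force: [-0.1, -0.2, -2.7]
opening: 0.27
```

```bash
python3 go.py 535 375 285 1.57
```

```text
clock 29.95 grasp [541.7 370.8 160.4] tcpz 315.3 rot [-3.1    0.006  1.577] F [-0.1 -0.2 -2.7] op 0.27 j6 0.57
tool shift [ 4.4 -5.4 30.6] n 1 per row [ 4.4 -5.4 30.6] turn 0.007
```

Request:
{"fn": "step_arm", "kwargs": {
  "commands": [
    [[4,-5,12],0,0.1],
    [[0,0,12],0,0.1],
    [[0,0,5],0,0.1],
    [[0,0,2],0,0.1],
    [[0,0,0],0,0.1]
  ]
}}

```text
clock: 30.58
eef_pos: [543.3, 375.9, 285.5]
tcp_rot: [-3.103, 0.004, 1.577]
contact_force: [-0.1, 0.0, -1.2]
opening: 0.273
```

Request:
{"fn": "step_arm", "kwargs": {
  "commands": [
    [[0,0,1],0,0.1],
    [[0,0,0],0,0.4],
    [[0,0,0],0,0.6],
    [[0,0,0],0,0.7],
    [[0,0,-20],0,0.7],
    [[0,0,-40],0,0.7],
    [[0,0,-40],0,1],
    [[0,0,-30],0,1],
    [[0,0,0],0,1]
  ]
}}

```text
clock: 31.7
eef_pos: [548.8, 376.6, 426.1]
tcp_rot: [-3.109, -0.0, 1.577]
contact_force: [-0.4, -0.3, 0.1]
opening: 1.001
```

```bash
python3 go.py 641 -200 390 1.69; python3 -c "
from h import *
snap('wrist','w10');snap('top','t10')"; python3 bob.py w10
```

```text
clock 31.7 grasp [543.7 376.6 271.1] tcpz 426.1 rot [-3.109 -0.     1.577] F [-0.4 -0.3  0.1] op 1.001 j6 0.58
tool shift [-577.2   95.    33. ] n 12 per row [-48.1   7.9   2.7] turn -0.113
w10 [250.2 185.4] 1321 xy [531.7 344.9] yaw 1.56 len 70.9 wid 32.0
```

Request:
{"fn": "step_arm", "kwargs": {
  "commands": [
    [[-20,3,0],0,1],
    [[-48,8,2],0,1],
    [[-48,8,2],0,1],
    [[-48,8,2],0,1],
    [[-48,8,2],0,1],
    [[-48,8,2],0,1],
    [[-48,8,2],0,1],
    [[-48,8,2],0,1],
    [[-48,8,2],0,1],
    [[-48,8,2],0,1],
    [[-48,8,2],0,1],
    [[-48,8,2],0,1],
    [[-28,4,2],-0.11,1],
    [[0,0,0],0,1]
  ]
}}

```text
clock: 33.55
eef_pos: [637.2, -231.6, 378.5]
tcp_rot: [-3.073, -0.0, 1.687]
contact_force: [0.3, -0.5, 0.2]
opening: 0.999
```

```bash
python3 -c "
from h import *
snap('wrist','w11');snap('top','t11')"; python3 bob.py w11 t11;python3 go.py 641 -226 300 1.69
```

```text
w11 [280.1 165. ] 988 xy [ 641.  -225.1] yaw 1.677 len 51.2 wid 24.0
w11 [113.9 236.1] 3403 xy [ 452.6 -339.4] yaw 0.585 len 127.8 wid 74.1
w11 [  8.5 292.4] 99 xy [ 305.2 -445.4] yaw 0.733 len 43.2 wid 5.9
w11 [ 14.5 306.5] 634 xy [ 310.6 -467.5] yaw 0.874 len 86.5 wid 24.8
t11 [ 10.8 110.3] 859 xy [821.4 665.6] yaw 0.039 len 115.6 wid 66.9
t11 [309.  169.7] 129 xy [ 641.9 -227.3] yaw 1.724 len 49.8 wid 24.6
t11 [234.9 197.8] 134 xy [558.5  -9.3] yaw 2.557 len 45.7 wid 27.0
t11 [ 90.6 202.2] 147 xy [545.1 416.8] yaw 1.597 len 59.4 wid 21.0
t11 [349.5 236.1] 69 xy [ 447.  -343.8] yaw 2.777 len 45.5 wid 20.0
clock 33.65 grasp [ 626.9 -230.6  224.3] tcpz 378.9 rot [-3.074e+00 -1.000e-03  1.687e+00] F [-0.   0.1  0.1] op 1.0 j6 -0.44
tool shift [ 2.9 19.8 78.1] n 2 per row [ 1.4  9.9 39.1] turn -0.003
```

Request:
{"fn": "step_arm", "kwargs": {
  "commands": [
    [[1,10,35],0,1],
    [[1,10,35],0,1],
    [[0,0,30],0,1],
    [[0,0,30],0,1],
    [[0,0,0],0,1]
  ]
}}

```text
clock: 34.28
eef_pos: [647.2, -220.2, 244.8]
tcp_rot: [-3.073, -0.002, 1.686]
contact_force: [0.7, 0.2, 0.0]
opening: 1.001
```

```bash
python3 go.py 641 -226 176 1.69
```

```text
clock 34.27 grasp [ 636.5 -221.1   90.2] tcpz 244.8 rot [-3.073e+00 -2.000e-03  1.686e+00] F [0.7 0.2 0. ] op 1.001 j6 -0.42
tool shift [-5.5  8.7 68.7] n 2 per row [-2.7  4.3 34.4] turn -0.004
```

Request:
{"fn": "step_arm", "kwargs": {
  "commands": [
    [[-5,8,20],0,1],
    [[0,0,20],0,1],
    [[0,0,18],0,1],
    [[0,0,9],0,1],
    [[0,0,0],0,1]
  ]
}}

```text
clock: 34.9
eef_pos: [652.5, -224.3, 175.4]
tcp_rot: [-3.075, -0.001, 1.686]
contact_force: [0.7, 0.4, 0.0]
opening: 1.0
```

```bash
python3 go.py 641 -226 176 1.69
```

```text
clock 34.9 grasp [ 642.3 -225.3   20.8] tcpz 175.4 rot [-3.075e+00 -1.000e-03  1.686e+00] F [0.7 0.4 0. ] op 1.0 j6 -0.42
tool shift [-0.5 -1.4 -0.1] n 1 per row [-0.5 -1.4 -0.1] turn -0.004
```

Request:
{"fn": "step_arm", "kwargs": {
  "commands": [
    [[0,-1,0],0,0.5],
    [[0,0,0],0,0.2],
    [[0,0,0],0,0.1],
    [[0,0,0],0,0.1],
    [[0,0,0],0,0.1],
    [[0,0,0],0,0.1],
    [[0,0,0],0,0.1]
  ],
  "force": 50
}}

```text
clock: 35.78
eef_pos: [652.1, -224.7, 177.5]
tcp_rot: [-3.078, 0.0, 1.686]
contact_force: [-0.4, 0.4, -0.9]
opening: 0.267
```

Request:
{"fn": "step_arm", "kwargs": {
  "commands": [
    [[0,0,-20],0,0.1],
    [[0,0,-40],0,0.1],
    [[0,0,-50],0,0.1],
    [[0,0,-50],0,0.1],
    [[0,0,-44],0,0.1],
    [[0,0,0],0,0.1]
  ]
}}

```text
clock: 36.52
eef_pos: [665.5, -223.0, 394.6]
tcp_rot: [-3.082, 0.002, 1.686]
contact_force: [-0.1, 0.6, -1.6]
opening: 0.269
```

```bash
python3 go.py 535 285 390 1.57
```

```text
clock 36.52 grasp [ 656.3 -224.3  239.8] tcpz 394.6 rot [-3.082e+00  2.000e-03  1.686e+00] F [-0.1  0.6 -1.6] op 0.269 j6 -0.42
tool shift [519.9 -61.8   7.6] n 11 per row [47.3 -5.6  0.7] turn 0.116
```

Request:
{"fn": "step_arm", "kwargs": {
  "commands": [
    [[20,-2,0],0,0.1],
    [[42,-5,0],0,0.1],
    [[42,-5,0],0,0.1],
    [[42,-5,0],0,0.1],
    [[42,-5,0],0,0.1],
    [[42,-5,0],0,0.1],
    [[42,-5,0],0,0.1],
    [[42,-5,0],0,0.1],
    [[42,-5,0],0,0.1],
    [[42,-5,0],0,0.1],
    [[42,-5,0],0,0.1],
    [[42,-5,0],0,0.1],
    [[20,-4,0],0.11,0.1],
    [[0,0,0],0,0.1]
  ]
}}

```text
clock: 38.28
eef_pos: [528.4, 293.3, 387.1]
tcp_rot: [-3.057, 0.009, 1.577]
contact_force: [-0.3, 0.1, -1.1]
opening: 0.277
```

```bash
python3 go.py 535 288 310 1.57
```

```text
clock 38.27 grasp [515.2 291.7 232.6] tcpz 387.1 rot [-3.057  0.009  1.577] F [-0.3  0.1 -1.1] op 0.277 j6 0.48
tool shift [-3.1 26.3 75.7] n 2 per row [-1.6 13.1 37.9] turn 0.007
```

Request:
{"fn": "step_arm", "kwargs": {
  "commands": [
    [[-1,13,0],0,0.1],
    [[-1,13,20],0,0.1],
    [[0,0,30],0,0.1],
    [[0,0,25],0,0.1],
    [[0,0,0],0,0.1]
  ]
}}

```text
clock: 38.9
eef_pos: [551.1, 286.2, 302.7]
tcp_rot: [-3.054, 0.012, 1.578]
contact_force: [-0.2, -0.8, -0.7]
opening: 0.275
```

```bash
python3 go.py 535 288 285 1.57
python3 - <<'E'
from h import *
im,m=snap('wrist','w12');snap('top','t12');snap('side','s12')
a=cv2.imread('pics/s12.png')[40:220,90:290]; cv2.imwrite('pics/w12c.png',np.hstack([cv2.resize(im,(400,300)),cv2.resize(a,(400,300))]))
E
```

```text
clock 38.9 grasp [537.5 284.3 148.3] tcpz 302.7 rot [-3.054  0.012  1.578] F [-0.2 -0.8 -0.7] op 0.275 j6 0.44
tool shift [ 4.  -0.9 18.4] n 1 per row [ 4.  -0.9 18.4] turn 0.008
```

View pics/w12c.png

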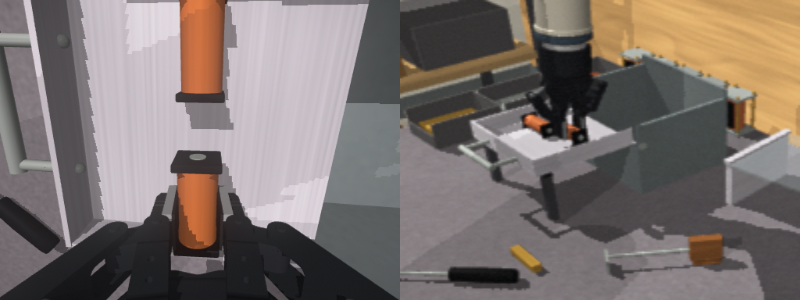

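A is in the tray at (203,45) in the left crop, and B is held beside it at (197,215) with room to spare. I lower and release.

Request:
{"fn": "step_arm", "kwargs": {
  "commands": [
    [[3,0,10],0,0.1],
    [[0,0,5],0,0.1],
    [[0,0,2],0,0.1],
    [[0,0,0],0,0.1],
    [[0,0,0],0,0.4],
    [[0,0,0],0,0.6],
    [[0,0,0],0,0.7]
  ]
}}

```text
clock: 39.92
eef_pos: [551.5, 290.8, 291.0]
tcp_rot: [-3.063, 0.007, 1.579]
contact_force: [0.4, -0.8, -0.2]
opening: 0.698
```

Request:
{"fn": "step_arm", "kwargs": {
  "commands": [
    [[0,0,-20],0,0.7],
    [[0,0,-40],0,0.7],
    [[0,0,-40],0,0.7],
    [[0,0,-30],0,0.4],
    [[0,0,0],0,0.4]
  ]
}}

```text
clock: 40.55
eef_pos: [561.9, 291.7, 424.5]
tcp_rot: [-3.063, 0.007, 1.579]
contact_force: [0.8, -0.2, -0.0]
opening: 0.397
```

```bash
python3 go.py 400 336 400 0; python3 -c "
from h import *
snap('wrist','w13')"; python3 bob.py w13
```

```text
clock 40.55 grasp [549.7 290.5 270. ] tcpz 424.5 rot [-3.063  0.007  1.579] F [ 0.8 -0.2 -0. ] op 0.397 j6 0.45
tool shift [  46.8 -146.9   36.3] n 4 per row [ 11.7 -36.7   9.1] turn 1.579
w13 [251.8  81.7] 1855 xy [527.4 381.7] yaw 1.572 len 71.7 wid 32.5
w13 [253.  184.5] 1309 xy [529.8 258.3] yaw 1.571 len 71.0 wid 31.5
w13 [267.4 340.5] 379 xy [553.8  11.2] yaw 0.279 len 49.6 wid 36.5
```

Both bobbins are in the tray and released. Next is the bar. At yaw 1.57 the jaws already open along x.

Request:
{"fn": "step_arm", "kwargs": {
  "commands": [
    [[12,-37,9],0,0.4],
    [[12,-37,9],0,0.4],
    [[12,-37,9],0,0.4],
    [[10,-32,9],0,0.4],
    [[0,0,0],0,0.4]
  ]
}}

```text
clock: 41.22
eef_pos: [409.7, 335.4, 390.3]
tcp_rot: [-3.052, 0.014, 1.577]
contact_force: [0.8, 0.3, -0.8]
opening: 0.401
```

```bash
python3 go.py 400 336 310 1.57
```

```text
clock 41.23 grasp [395.9 333.2 235.9] tcpz 390.3 rot [-3.052  0.014  1.577] F [ 0.8  0.3 -0.8] op 0.401 j6 0.64
tool shift [ 3.9 11.3 80.2] n 2 per row [ 1.9  5.7 40.1] turn 0.007
```

Request:
{"fn": "step_arm", "kwargs": {
  "commands": [
    [[2,6,25],0,0.4],
    [[2,6,25],0,0.4],
    [[0,0,25],0,0.4],
    [[0,0,0],0,0.4]
  ]
}}

```text
clock: 41.72
eef_pos: [416.4, 337.5, 310.0]
tcp_rot: [-3.051, 0.016, 1.578]
contact_force: [0.4, 0.5, 0.6]
opening: 0.398
```

```bash
python3 go.py 400 336 274 1.57
python3 - <<'E'
from h import *
im,m=snap('wrist','w14'); cv2.imwrite('pics/w14c.png',im)
E
```

```text
clock 41.73 grasp [402.4 335.  155.7] tcpz 310.0 rot [-3.051  0.016  1.578] F [0.4 0.5 0.6] op 0.398 j6 0.63
tool shift [ 1.6  0.9 36.7] n 1 per row [ 1.6  0.9 36.7] turn 0.008
```

View pics/w14c.png

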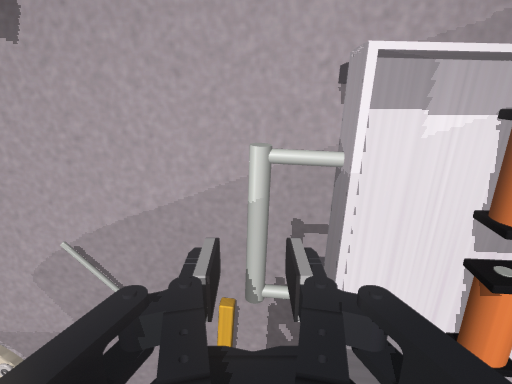

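Run:
```python
from h import *
m=load('w14')[1]; print(ray(m,[(260,148),(255,300),(270,157),(265,290)],118).round(0))
```

```text
[[401. 386. 118.]
 [400. 290. 118.]
 [407. 381. 118.]
 [406. 298. 118.]]
```

Request:
{"fn": "step_arm", "kwargs": {
  "commands": [
    [[2,1,14],0,0.4],
    [[0,0,14],0,0.4],
    [[0,0,8],0,0.4],
    [[0,0,0],0,0.4]
  ]
}}

```text
clock: 42.28
eef_pos: [415.7, 339.8, 274.4]
tcp_rot: [-3.055, 0.013, 1.578]
contact_force: [-0.5, -0.7, -0.5]
opening: 0.403
```

```bash
python3 go.py 400 338 274 1.57
```

```text
clock 42.27 grasp [402.3 337.7 120. ] tcpz 274.4 rot [-3.055  0.013  1.578] F [-0.5 -0.7 -0.5] op 0.403 j6 0.63
tool shift [ 0.3 -2.2  1.2] n 1 per row [ 0.3 -2.2  1.2] turn 0.008
```

Request:
{"fn": "step_arm", "kwargs": {
  "commands": [
    [[0,-2,2],0,0.2],
    [[0,0,0],0,0.05],
    [[0,0,0],0,0.05],
    [[0,0,0],0,0.05],
    [[0,0,0],0,0.05]
  ],
  "force": 35
}}

```text
clock: 42.9
eef_pos: [414.4, 339.7, 273.2]
tcp_rot: [-3.059, 0.012, 1.577]
contact_force: [1.4, 0.3, -3.4]
opening: 0.125
```

```bash
cat > arc.py <<'E'
import sys
from h import *
from scipy.spatial.transform import Rotation as Ro
# rows along the bar's arc from the present grasp point; angles in rad on the command line
s=sense();R=Ro.from_euler('xyz',s['tcp_rot']).as_matrix();g=s['eef_pos']+155*R[:,2]
H=np.array([626,g[1],106]); r=np.hypot(H[0]-g[0],g[2]-106); ph=np.arctan2(g[2]-106,H[0]-g[0])
print('grasp',g.round(1),'r',r.round(1),'phi',ph.round(3),'F',s['contact_force'].round(1),'rot',s['tcp_rot'].round(3),'op',round(s['opening'],3))
P=g;R0=228.3
for a in sys.argv[1:]:
    a=float(a);Q=H+[-R0*np.cos(a),0,R0*np.sin(a)]; print(a,(R.T@(Q-P)).round(1)); P=Q
E
python3 arc.py 0.1 0.2 0.3 0.4 0.5 0.6
```

```text
grasp [401.6 337.8 118.7] r 224.8 phi 0.057 F [ 1.4  0.3 -3.4] rot [-3.059  0.012  1.577] op 0.125
0.1 [-0.1 -3.6 -9.8]
0.2 [ -0.3   1.5 -22.8]
0.3 [ -0.3   3.8 -22.5]
0.4 [ -0.3   6.  -22. ]
0.5 [ -0.3   8.2 -21.3]
0.6 [ -0.3  10.3 -20.4]
```

Request:
{"fn": "step_arm", "kwargs": {
  "commands": [
    [[0,0,-10],0,0.05],
    [[0,1.5,-23],0,0.05],
    [[0,4,-22],0,0.05],
    [[0,6,-22],0,0.05],
    [[0,0,0],0,0.05]
  ]
}}

```text
clock: 43.52
eef_pos: [432.8, 339.7, 352.8]
tcp_rot: [-3.059, 0.015, 1.578]
contact_force: [1.7, 0.6, -3.7]
opening: 0.125
```

```bash
sed -i 's/626/629.5/' arc.py; python3 arc.py 0.5 0.6 0.7 0.8 0.9 1.0 1.1 1.2 1.25
```

```text
grasp [420.1 337.3 198.4] r 228.9 phi 0.415 F [ 1.7  0.6 -3.7] rot [-3.059  0.015  1.578] op 0.125
0.5 [ -0.3   7.6 -17.8]
0.6 [ -0.4  10.3 -20.4]
0.7 [ -0.4  12.3 -19.2]
0.8 [ -0.4  14.1 -17.9]
0.9 [ -0.4  15.8 -16.4]
1.0 [ -0.3  17.4 -14.8]
1.1 [ -0.3  18.8 -12.9]
1.2 [ -0.3  20.  -11. ]
1.25 [-0.1 10.4 -4.7]
```

Request:
{"fn": "step_arm", "kwargs": {
  "commands": [
    [[0,8,-18],0,0.05],
    [[0,10,-20],0,0.05],
    [[0,12,-19],0,0.05],
    [[0,14,-18],0,0.05],
    [[0,0,0],0,0.05]
  ]
}}

```text
clock: 44.15
eef_pos: [481.0, 339.4, 424.0]
tcp_rot: [-3.05, 0.022, 1.578]
contact_force: [3.8, 0.3, -4.9]
opening: 0.124
```

```bash
python3 arc.py 0.9 1.0 1.1 1.2 1.25
```

```text
grasp [466.9 335.9 269.7] r 230.8 phi 0.789 F [ 3.8  0.3 -4.9] rot [-3.05   0.022  1.578] op 0.124
0.9 [ -0.5  19.3 -16.9]
1.0 [ -0.4  17.3 -14.9]
1.1 [ -0.4  18.7 -13.1]
1.2 [ -0.4  19.9 -11.2]
1.25 [-0.2 10.3 -4.8]
```

Request:
{"fn": "step_arm", "kwargs": {
  "commands": [
    [[0,19,-17],0,0.05],
    [[0,17,-15],0,0.05],
    [[0,19,-13],0,0.05],
    [[0,20,-11],0,0.05],
    [[0,0,0],0,0.05],
    [[0,0,0],0,0.05],
    [[0,0,0],0,0.05]
  ]
}}

```text
clock: 45.02
eef_pos: [553.2, 339.4, 471.9]
tcp_rot: [-3.025, 0.031, 1.581]
contact_force: [-1.4, -2.0, 0.4]
opening: 0.124
```

```bash
python3 arc.py 1.1 1.0 0.9 0.8;  python3 - <<'E'
from h import *
a=snap('top','t15')[0][80:270,50:200]; b=snap('side','s15')[0][40:220,90:290]
cv2.imwrite('pics/t15c.png',np.hstack([cv2.resize(a,(380,480)),cv2.resize(b,(420,480))]))
E
python3 bob.py t15
```

```text
grasp [535.2 334.5 318. ] r 232.1 phi 1.152 F [-1.4 -2.   0.4] rot [-3.025  0.031  1.581] op 0.124
1.1 [ 0.4 -8.1  9.6]
1.0 [  0.5 -18.3  13.6]
0.9 [  0.6 -16.9  15.3]
0.8 [  0.6 -15.3  16.9]
t15 [ 10.1 107.4] 718 xy [830.2 668. ] yaw 2.96 len 118.8 wid 81.9
t15 [104.7 155.4] 145 xy [684.4 378.6] yaw 1.568 len 54.1 wid 21.1
t15 [133.  156.7] 147 xy [680.6 293.9] yaw 1.62 len 54.0 wid 23.7
t15 [234.9 197.8] 134 xy [558.5  -9.3] yaw 2.557 len 45.7 wid 27.0
t15 [344.6 228.9] 348 xy [ 468. -330.] yaw 2.959 len 74.2 wid 54.1
```

View pics/t15c.png

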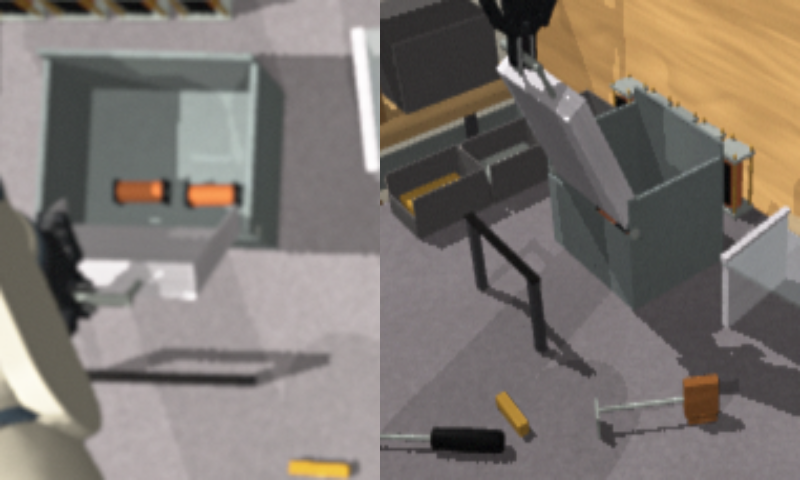

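The bobbins show at (140,190) and (213,195) in the left crop, seemingly in the hopper. The orange spot at (612,213) in the side crop needs a check, because it could be a bobbin resting on the tray's lip.

```bash
python3 - <<'E'
from h import *
ms=load('s15')[1];mt=load('t15')[1]
f=lambda p:((p[0]-90)*2.1+380,(p[1]-40)*480/180)
for c,n in (((133,156.7),'B'),((104.7,155.4),'A')):
    for z in(34,60,100,120,150):
        X=ray(mt,c,z)[0]; print(n,z,X.round(0),'side crop',np.round(f(proj(ms,X)[0])))
E
python3 bob.py s15
```

```text
B 34 [678. 290.  34.] side crop [634. 247.]
B 60 [674. 283.  60.] side crop [634. 233.]
B 100 [667. 273. 100.] side crop [633. 210.]
B 120 [664. 267. 120.] side crop [633. 198.]
B 150 [659. 259. 150.] side crop [633. 179.]
A 34 [682. 374.  34.] side crop [605. 222.]
A 60 [678. 365.  60.] side crop [605. 209.]
A 100 [671. 352. 100.] side crop [605. 186.]
A 120 [668. 346. 120.] side crop [605. 175.]
A 150 [663. 336. 150.] side crop [604. 157.]
s15 [176.7  54.3] 238 xy [1043.3 1027.1] yaw 0.972 len 567.7 wid 118.5
s15 [33.7 61.9] 562 xy [ 483.1 1398.7] yaw 0.927 len 599.1 wid 265.2
s15 [260.2 108.3] 67 xy [950.1 325.8] yaw 0.8 len 133.4 wid 16.2
s15 [ 53.8 112.3] 272 xy [346.5 830.7] yaw 0.618 len 224.7 wid 119.9
s15 [242.3 187.1] 201 xy [566.5   3. ] yaw 0.668 len 80.5 wid 53.1
s15 [295.6 274.5] 71 xy [ 439.3 -323.8] yaw 1.024 len 44.9 wid 20.5
```

The top-view position and length fit bobbins lying on the hopper floor: at lip height they would be 38 mm past the hinge, in free air. I lower the tray along the arc.

Request:
{"fn": "step_arm", "kwargs": {
  "commands": [
    [[0,-8,10],0,0.05],
    [[0,-18,13],0,0.05],
    [[0,-17,15],0,0.05],
    [[0,-15,17],0,0.05],
    [[0,0,0],0,0.05]
  ]
}}

```text
clock: 45.75
eef_pos: [486.4, 339.7, 427.3]
tcp_rot: [-3.03, 0.022, 1.582]
contact_force: [-0.1, -1.3, -2.0]
opening: 0.123
```

```bash
python3 arc.py 0.7 0.6 0.5 0.4 0.3 0.2
```

```text
grasp [469.2 336.1 273.3] r 231.7 phi 0.807 F [-0.1 -1.3 -2. ] rot [-3.03   0.022  1.582] op 0.123
0.7 [  0.6 -12.   21.7]
0.6 [  0.5 -11.7  19.6]
0.5 [ 0.6 -9.7 20.7]
0.4 [ 0.6 -7.6 21.5]
0.3 [ 0.6 -5.4 22.2]
0.2 [ 0.5 -3.2 22.6]
```

Request:
{"fn": "step_arm", "kwargs": {
  "commands": [
    [[0,-12,21],0,0.05],
    [[0,-11,20],0,0.05],
    [[0,-9,21],0,0.05],
    [[0,-7,21],0,0.05],
    [[0,0,0],0,0.05]
  ]
}}

```text
clock: 46.38
eef_pos: [436.9, 340.0, 352.2]
tcp_rot: [-3.028, 0.016, 1.582]
contact_force: [-0.2, -0.9, -0.5]
opening: 0.122
```

```bash
python3 arc.py 0.3 0.2 0.12 0.06 0.054
```

```text
grasp [419.3 337.3 198.2] r 229.5 phi 0.413 F [-0.2 -0.9 -0.5] rot [-3.028  0.016  1.582] op 0.122
0.3 [ 0.5 -5.1 25.5]
0.2 [ 0.4 -3.1 22.6]
0.12 [ 0.3 -0.8 18.2]
0.06 [ 0.2  0.3 13.7]
0.054 [0.  0.1 1.4]
```

Request:
{"fn": "step_arm", "kwargs": {
  "commands": [
    [[0,-5,24],0,0.05],
    [[0,-3,22],0,0.05],
    [[0,-1,17],0,0.05],
    [[0,0,9],0,0.05],
    [[0,0,4],0,0.05],
    [[0,0,0],0,0.05]
  ]
}}

```text
clock: 47.12
eef_pos: [420.2, 340.0, 278.9]
tcp_rot: [-3.026, 0.014, 1.581]
contact_force: [-4.9, 2.1, -1.6]
opening: 0.122
```

```bash
python3 arc.py 0.054
```

```text
grasp [402.3 337.6 125. ] r 228.0 phi 0.083 F [-4.9  2.1 -1.6] rot [-3.026  0.014  1.581] op 0.122
0.054 [ 0.1 -0.   6.7]
```

Request:
{"fn": "step_arm", "kwargs": {
  "commands": [
    [[0,0,3],0,0.05],
    [[0,0,2],0,0.05],
    [[0,0,1],0,0.05],
    [[0,0,0],0,0.05]
  ]
}}

```text
clock: 47.62
eef_pos: [419.9, 339.9, 275.1]
tcp_rot: [-3.026, 0.014, 1.581]
contact_force: [-3.9, 1.0, -1.3]
opening: 0.128
```

```bash
python3 arc.py 0.054
```

```text
grasp [402.  337.6 121.1] r 228.0 phi 0.066 F [-3.9  1.  -1.3] rot [-3.026  0.014  1.581] op 0.128
0.054 [ 0.  -0.2  2.9]
```

Request:
{"fn": "step_arm", "kwargs": {
  "commands": [
    [[0,0,3],0,0.05],
    [[0,0,2],0,0.05],
    [[0,0,0],0,0.05]
  ]
}}

```text
clock: 48.0
eef_pos: [419.7, 339.8, 275.0]
tcp_rot: [-3.027, 0.013, 1.581]
contact_force: [-3.8, 0.9, -2.5]
opening: 0.126
```

Request:
{"fn": "step_arm", "kwargs": {
  "commands": [
    [[0,0,2],0,0.2],
    [[0,0,0],0,0.35],
    [[0,0,0],0,0.4],
    [[0,0,0],0,0.4],
    [[0,0,-15],0,0.4],
    [[0,0,-30],0,0.4],
    [[0,0,-40],0,0.4],
    [[0,0,-50],0,0.4],
    [[0,-40,-10],0,0.6],
    [[0,0,0],0,1],
    [[0,0,0],0,1]
  ]
}}

```text
clock: 49.38
eef_pos: [398.2, 341.6, 431.9]
tcp_rot: [-3.036, 0.01, 1.582]
contact_force: [0.5, 0.7, 1.2]
opening: 0.989
```

```bash
python3 - <<'E'
from h import *
s=sense();print(s['clock'],s['eef_pos'],s['contact_force'])
a=snap('top','t16')[0][80:270,40:400]; b=snap('side','s16')[0][50:300,90:420]
cv2.imwrite('pics/t16c.png',np.hstack([cv2.resize(a,(400,420)),cv2.resize(b,(400,420))]))
E
python3 bob.py t16
python3 - <<'E'
import sys; sys.path.insert(0,'.')
import os; os.chdir('.')
from h import *
T,m=load('t16'); T0,_=load('top0')
d=cv2.absdiff(T,T0)[190:300,380:460]; print('relay/oiler diff px',int((d.max(2)>40).sum()), int((cv2.absdiff(T,T0)[150:190,385:430].max(2)>40).sum()))
E
```

```text
49.375 [398.20905004 341.61377549 431.92972423] [0.48278219 0.71291745 1.24091744]
t16 [ 10.8 110.3] 859 xy [821.4 665.6] yaw 0.039 len 115.6 wid 66.9
t16 [104.8 155.5] 145 xy [684.2 378.2] yaw 1.569 len 54.0 wid 21.1
t16 [133.1 156.6] 143 xy [680.8 293.7] yaw 1.586 len 53.8 wid 21.5
t16 [235.  197.8] 133 xy [558.4  -9.7] yaw 2.615 len 45.9 wid 27.5
t16 [348.1 227.8] 229 xy [ 471.3 -340. ] yaw 3.103 len 70.8 wid 26.6
t16 [338.5 228.5] 80 xy [ 469.1 -312.1] yaw 3.13 len 55.4 wid 8.8
relay/oiler diff px 2452 0
```

View pics/t16c.png

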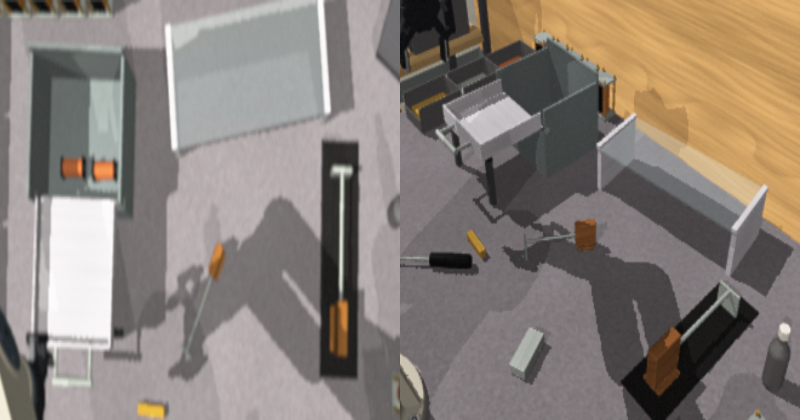

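Both bobbins lie in the hopper, the tray is level, the guard is empty, and the hook stands upright on its mat. The gripper is clear, so I hand in.

```bash
python3 -c "
from rig import sign_off
print(sign_off())"
```

```text
the job is handed in; nothing more can be done
None
```

I handed the job in at about 49.5 s on the robot's clock. Two bobbins were present; I saw no third one in any picture. I hooked both out from under the guard, parked the hook, and laid both bobbins in the tray. I then tipped the tray by its bar to about 1.1 rad and lowered it back in the grip, slowly.

**Last checks:**
- **Bobbins:** both lie on the hopper floor and had not moved between the last two top views.
- **Tray:** it looks level on its rest. I let go of the bar within about 3 mm of its first height.
- **Hook:** it stands upright on its mat with its blade at the far end.
- **Robot:** the gripper touches nothing.

**What disagreed or stayed unsure:**
- **Bobbin shift:** one bobbin had moved about 40 mm on the open bench after I pulled it out, probably the random nudge, so I measured it again before grasping it.
- **Tool tilt:** the tool drifted up to about 0.12 rad off vertical, and I allowed for this in the moves.
- **Relays and oil bottle:** the picture difference around the relays was large. I put this down to the arm's shadow having moved, since the arm never went near them. The patch I took for the bottle showed no change; I did not measure either more closely.

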